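# Run the bearing balls out past the card into the empty tray

## Task

Take the steel card from its slanted stand and hold it across the wide mouth of the tipping pan, blocking most of it so that a narrow gap stays open only on the empty tray's side. Keep it there while you press the mouth down to tip the pan, so that all five balls run out through the gap into the empty tray and none into the tray of keys. Then let the pan swing back to rest and stand the card back in its slot, leaving the trays and keys where they are.

Things in the scene. Friction and masses are not known exactly. Their poses are not given: they have to be found in the camera images.
- card: sorting card: sheet-steel blade 95 mm wide, 3 mm thick, 70 mm high, under a black grip bar (80 long, 13 thick, 24 mm high; 94 mm overall); 95 to 160 g. Origin: middle of the blade's lower edge; x = thickness, y = width, z = up to the bar (bar centre at z 82 mm). Starts in its slanted stand, leaning 30 degrees, top to the stand's -x
- card_stand: fixed aluminium block 92 x 112 x 45 mm left of the pan, with a straight slot that slopes 25 degrees from vertical, opening up and towards the block's -x (to the left, away from the pan), 102 mm long (along y), 6.5 mm wide, chamfered at the back of its mouth; origin at the centre of its underside
- card_slot (a point): where the card's origin is when it stands home in the slot, within 1 mm; axes as card_stand's. The card then leans 30 degrees: lower edge at the slot's back wall (the slot's mid-plane passes 2 mm to -x of this point), blade on the front lip. Slot floor 12 mm, lips 43 mm above the cabinet top
- pan_stand: fixed grey stand of the tipping pan, base 105 x 200 mm, two uprights to 125 mm height at y = +-90 mm beside the pan; origin on the cabinet top under the tipping axis, which runs along y at 105 mm height. The pan's mouth looks to -x, to the robot. A screen hangs behind: front face at x 0.73, from z 0.22 up
- pan (a joint): tilt of the pan, rad: 0 = at rest, leaning 6 degrees back, balls at its round back; 0.105 = floor level; 0.60 = stop, mouth 28 degrees down. A counterweight (0.2 N m) swings it back to 0 when let go; 3 to 5 N down on the floor near the mouth tips it
- pan_mouth (a point): middle of the mouth edge on the pan's floor, turning with the pan: x = along the floor to the round back, y = along the mouth, z = square to the floor. Aluminium pan, flat floor 130 mm wide, 160 mm long (straight sides 95 mm), walls 34 mm flaring 12 degrees, mouth fully open, no lip. Tipping axis at x 85, z 12 mm here. Mouth 102 mm above the cabinet top at rest, about 55 mm tipped
- tray_empty: the empty one of two equal loose frosted trays, 77 x 125 x 26 mm (inside 68 x 116), side by side under and in front of the mouth, centres 47 mm left and right of its middle (either way round), long sides pointing out from the mouth; a low cross web inside; origin at the centre of its underside, x across, y along
- tray_keys: the other tray, with three steel keys in it; axes as tray_empty
- ball_1_center (a point): centre of a loose polished steel ball, 16 mm diameter, 13 to 22 g, one of five in the pan; rolls easily (from 2 degrees of slope).
- ball_2_center (a point): centre of a loose polished steel ball, 16 mm diameter, 13 to 22 g, one of five in the pan; rolls easily (from 2 degrees of slope).
- ball_3_center (a point): centre of a loose polished steel ball, 16 mm diameter, 13 to 22 g, one of five in the pan; rolls easily (from 2 degrees of slope).
- ball_4_center (a point): centre of a loose polished steel ball, 16 mm diameter, 13 to 22 g, one of five in the pan; rolls easily (from 2 degrees of slope).
- ball_5_center (a point): centre of a loose polished steel ball, 16 mm diameter, 13 to 22 g, one of five in the pan; rolls easily (from 2 degrees of slope).
- key_1: parallel key of steel, 8 x 8 x 32 mm, lying in tray_keys; origin at the centre of its underside.
- key_2: parallel key of steel, 8 x 8 x 32 mm, lying in tray_keys; origin at the centre of its underside.
- key_3: parallel key of steel, 8 x 8 x 32 mm, lying in tray_keys; origin at the centre of its underside.

How it is judged:
By the outcome, as a careful person would: the job done as asked, in the order asked, and still so for the second after the job is handed in, with the robot touching nothing.
It also fails if it takes over 67 s, if anything falls off the work surface, if the arm or the gripper's body presses on something with over 40 N, if the wrist force passes 120 N, or if a joint passes its speed limit or range.

## Robot

A 6-joint arm with a two-finger parallel gripper is mounted at the origin on a cart in front of the work surface, level with it; the furniture and walls round the work are solid. World frame = base frame: x ahead of the robot, y to its left, z up, the work surface at z = 0. Lengths are in m, angles in rad, forces in N, time in s.
With the tool pointing down it reaches from about 0.425 to 0.95 m from the base axis. Payload 14.7 kg.
Tool frame: the origin (TCP) lies on the centre line of the jaws, within the pads' length; the fingertips stand 14 mm ahead of it and the grasp point (between the pads) lies 5 mm behind it; z points along the fingers, y is the direction in which the jaws open and shut (so a half turn about z gives the same grasp; the last joint's range is limited). The gripper opens to 85 mm and grips with 20 to 120 N. Pads are 22 mm wide; open, the fingers measure 114 mm over their backs; the gripper's body (76 mm by 85 mm) begins 54 mm behind the grasp point. The pads swing forward as they close: fully open they stand 13 mm farther back than shut.
Start: joints at [1.133, 0.48, 1.596, -0, 1.065, -0.047], TCP at [0.248, 0.601, 0.245] pointing down, gripper open.
Joint ranges: [-2.75, 2.75], [-0.82, 2.05], [0.23, 2.67], [-1.56, 4.7], [0.09, 2.69], [-2.92, 2.92]. Speed limits (rad/s): [1.89, 1.89, 2.39, 3.01, 3.01, 3.01].

## Interface

Orientations are given as a rotation vector (axis times angle).
In Python, from bench import read_state, capture, get_calibration, finish_job gives the robot as it stands.
- The arm moves only by the tool send_rows, never from a script. Its argument "moves" is a list of rows, each a list of 7 numbers: the turn, a rotation vector about the tool's x, y, z each as a share of pi rad, from -1 to 1, then the shift along the tool's x, y, z each as a share of 0.8 m, from -1 to 1, then the opening, from -1 (shut) to 1 (fully open), so that 0 is half open. In form: [[wx, wy, wz, x, y, z, hand], ...]. A call has 1 to 20 rows; each row is the pose to reach, as a shift and turn from the pose commanded when the call began, along the tool's axes at that moment, turning the shorter way round; what a row does not reach only later rows make up. A row lasts 1/12 s, in which the tool goes at most 41.7 mm and 7.16 degrees, less where a joint would pass 70% of its speed; a pose out of reach is approached as far as the arm can. A call with a number of a shift or a turn outside -1 to 1 is refused whole. A call with a gripper value outside its range is refused whole. The fingers move at their own pace and stop on an object; "grip_force" is the grip in N (left out, the last holds). Time passes only in rows, so rows that repeat a pose let the fingers close. It gives the time, the measured TCP pose, the force and the opening at its end, in the units of the state.
- read_state(): the state, without advancing time (a new reading comes with each control period).
- capture(name): name is "side" or "top"; returns (picture, depth): 400x640x3 uint8, red, green, blue; 400x640 float32, m along the optical axis (not along the pixel's ray), 0 where there is no reading.
- get_calibration(name): a dict with "fx", "fy", "cx", "cy" (pixels), "k1" (the pictures are not rectified: a ray, as slopes to the right and down, at radius r is drawn at 1 + k1 r^2 times it, then the intrinsics apply), "R" (3x3) and "t" (3): a world point X has camera coordinates R X + t. Camera axes: x right, y down, z forward; pixel columns grow to the right and rows downward; lengths in m; the calibration is good to about 2 mm. A picture is of the moment at which its call begins. get_calibration takes no time and is no camera call.
- finish_job(): hands the job in, once; it reports no verdict.
The state is a dict: "t": time; "joint_positions": joint angles; "joint_vel": joint speeds; "effort": joint torques, N m; "ee_pos": TCP position; "orientation": TCP orientation; "contact_force": force on the tool from outside, world axes, zero at the start; "wrist_torque": the same for the moment, N m; "grip_width": finger opening in m.
Only numpy, scipy, OpenCV 4.12 (cv2) and the standard library are available. Lean on these libraries where they do the work, as an engineer would, in place of code of your own. Each camera call takes 0.05 s, during which the arm holds its last target.

## Working session

There is one attempt and no reset: what is moved stays moved. The work goes in short steps, Python scripts to look and compute and a tool call to move; the robot and the scene stay as the last step left them, time stands still between calls to the robot, and variables do not carry over. Pictures are saved under pics/ and viewed, and the job is handed in when it is done.

Besides the shell and the picture viewer there is one more tool, called after "Emit:" as a command line: name --pt "numbers of a row" for each row, then --argument value for the rest. send_rows: Moves the arm, as the interface text tells. Its arguments: {"type":"object","properties":{"moves":{"type":"array","items":{"type":"array","items":{"type":"number","minimum":-1,"maximum":1}}},"grip_force":{"type":"number"}},"required":["moves"]}

```bash
ls; mkdir -p pics
python3 - <<'E'
from bench import *
import cv2
print(read_state())
for n in ("side","top"):
    p,d=capture(n); cv2.imwrite(f"pics/{n}0.png",p[:,:,::-1]); import numpy as np; np.savez(f"{n}0.npz",p=p,d=d)
    print(n,get_calibration(n))
E
```

```text
pics
{'t': 0.0, 'joint_positions': array([ 1.13339026e+00,  4.80823312e-01,  1.59687716e+00, -2.97575719e-05,
        1.06510585e+00, -4.66218417e-02]), 'joint_vel': array([-2.85951673e-04, -3.99440983e-04,  4.53333821e-04, -2.07227980e-04,
        1.25009649e-03, -2.20891994e-05]), 'effort': array([ 1.14893508e-03, -9.50648403e+01, -4.30186737e+01,  1.44842274e-04,
        1.21425636e-02,  1.50119695e-05]), 'ee_pos': array([0.24742625, 0.60063248, 0.24467669]), 'orientation': array([-6.09870084e-01, -3.08155653e+00,  1.86051026e-03]), 'contact_force': array([-0.19188528,  0.82346505,  0.32411856]), 'wrist_torque': array([-0.01420742,  0.01529673,  0.02552653]), 'grip_width': 0.08546608253122008}
side {'fx': 407.46499069565, 'fy': 407.46499069565, 'cx': 323.27447887520185, 'cy': 199.8314548220839, 'k1': -0.019508627696093246, 'R': array([[ 0.99844324, -0.05575034,  0.00173081],
       [-0.02024583, -0.39115174, -0.92010349],
       [ 0.05197309,  0.91863606, -0.39167152]]), 't': array([-0.57160688,  0.11726739,  0.77838596])}
top {'fx': 373.0729552489881, 'fy': 373.0729552489881, 'cx': 314.4245861095936, 'cy': 202.23055480071295, 'k1': -0.007327728163365351, 'R': array([[-1.35675156e-01, -9.90753211e-01,  5.71148881e-04],
       [-9.68908907e-01,  1.32563335e-01, -2.08907854e-01],
       [ 2.06900414e-01, -2.88969969e-02, -9.77935163e-01]]), 't': array([0.15433538, 0.56485411, 0.83440398])}
```

View pics/side0.png

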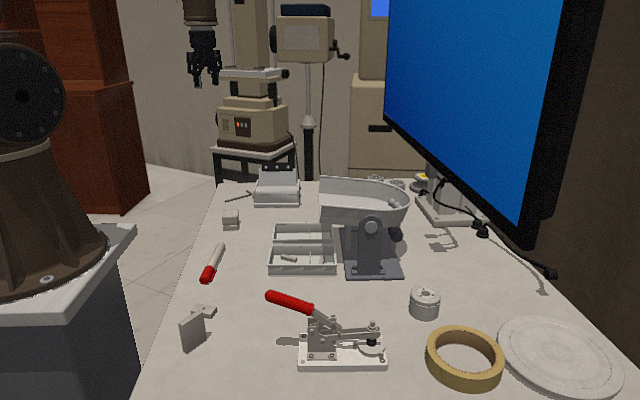

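View pics/top0.png

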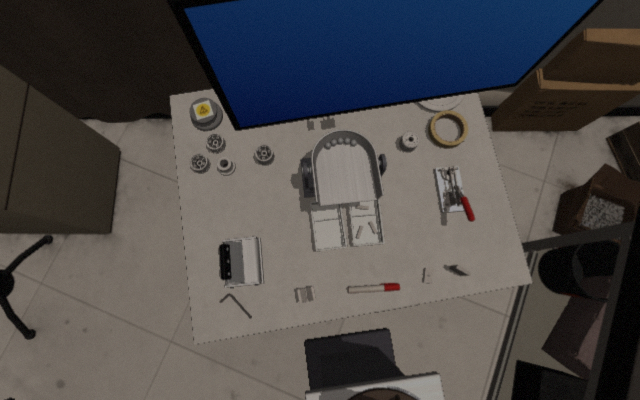

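```bash
cat > h.py <<'E'
import numpy as np, cv2
from bench import *
from scipy.spatial.transform import Rotation as Rot
CAL={n:get_calibration(n) for n in("side","top")}
def ray(n,uv):
    c=CAL[n]; uv=np.atleast_2d(np.array(uv,float))
    p=np.c_[(uv[:,0]-c['cx'])/c['fx'],(uv[:,1]-c['cy'])/c['fy']]
    q=p.copy()
    for _ in range(10): q=p/(1+c['k1']*(q**2).sum(1,keepdims=True))
    d=np.c_[q,np.ones(len(q))]
    return -c['R'].T@c['t'], d@c['R']   # origin, dirs (per unit depth)
def onz(n,uv,z):
    o,d=ray(n,uv); return o+d*((z-o[2])/d[:,2])[:,None]
def ondepth(n,uv,dep):
    o,d=ray(n,uv); return o+d*np.asarray(dep).reshape(-1,1)
def cloud(n,dep):
    h,w=dep.shape; v,u=np.mgrid[:h,:w]
    P=ondepth(n,np.c_[u.ravel(),v.ravel()],dep.ravel()).reshape(h,w,3); P[dep==0]=np.nan; return P
def proj(n,X):
    c=CAL[n]; x=np.atleast_2d(X)@c['R'].T+c['t']; q=x[:,:2]/x[:,2:]
    q=q*(1+c['k1']*(q**2).sum(1,keepdims=True)); return q*[c['fx'],c['fy']]+[c['cx'],c['cy']]
def crop(n,p,x0,y0,x1,y1,s,name):
    cv2.imwrite(name,cv2.resize(p[y0:y1,x0:x1,::-1],None,fx=s,fy=s,interpolation=cv2.INTER_CUBIC))
E
python3 - <<'E'
from h import *
t=np.load('top0.npz');s=np.load('side0.npz')
crop('top',t['p'],205,225,285,285,10,'pics/t_stand.png')
crop('top',t['p'],295,120,395,255,4.4,'pics/t_pan.png')
crop('side',s['p'],240,150,420,285,4.4,'pics/s_pan.png')
# heights
P=cloud('top',t['d'])
print(np.isnan(P).mean())
Z=P[...,2]
print("table z", [round(float(Z[v,u]),4) for u,v in((290,200),(290,290),(420,250),(200,250))])
for v in (245,262,275):
    print(v,[(u,*np.round(P[v,u]*1000).astype(int)) for u in range(214,270,3)])
E
```

```text
0.00408984375
table z [-0.0003, -0.0041, 0.0005, -0.0024]
245 [(214, np.int64(519), np.int64(338), np.int64(-1)), (217, np.int64(518), np.int64(331), np.int64(-1)), (220, np.int64(505), np.int64(301), np.int64(93)), (223, np.int64(504), np.int64(294), np.int64(94)), (226, np.int64(504), np.int64(290), np.int64(85)), (229, np.int64(505), np.int64(286), np.int64(71)), (232, np.int64(505), np.int64(281), np.int64(60)), (235, np.int64(505), np.int64(276), np.int64(51)), (238, np.int64(506), np.int64(271), np.int64(40)), (241, np.int64(506), np.int64(265), np.int64(35)), (244, np.int64(503), np.int64(256), np.int64(45)), (247, np.int64(503), np.int64(250), np.int64(41)), (250, np.int64(502), np.int64(242), np.int64(43)), (253, np.int64(500), np.int64(235), np.int64(45)), (256, np.int64(500), np.int64(228), np.int64(40)), (259, np.int64(503), np.int64(225), np.int64(10)), (262, np.int64(503), np.int64(219), np.int64(-1)), (265, np.int64(502), np.int64(212), np.int64(-2)), (268, np.int64(501), np.int64(204), np.int64(1))]
262 [(214, np.int64(477), np.int64(341), np.int64(0)), (217, np.int64
[... 1173 characters left out ...]
t64(436), np.int64(289), np.int64(84)), (232, np.int64(436), np.int64(286), np.int64(68)), (235, np.int64(436), np.int64(281), np.int64(56)), (238, np.int64(435), np.int64(276), np.int64(49)), (241, np.int64(435), np.int64(270), np.int64(42)), (244, np.int64(434), np.int64(263), np.int64(43)), (247, np.int64(433), np.int64(256), np.int64(43)), (250, np.int64(432), np.int64(249), np.int64(41)), (253, np.int64(431), np.int64(242), np.int64(42)), (256, np.int64(430), np.int64(235), np.int64(44)), (259, np.int64(429), np.int64(229), np.int64(35)), (262, np.int64(429), np.int64(226), np.int64(10)), (265, np.int64(428), np.int64(220), np.int64(0)), (268, np.int64(427), np.int64(212), np.int64(1))]
```

View pics/t_stand.png

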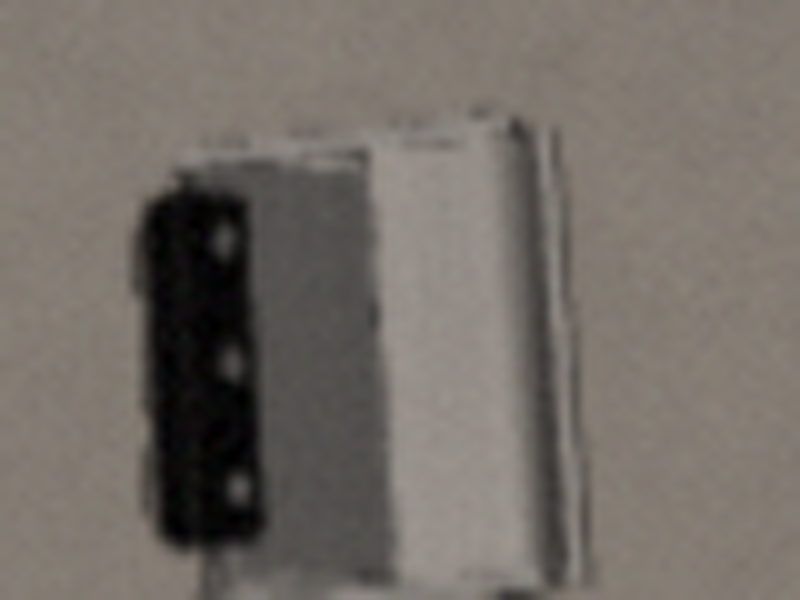

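View pics/t_pan.png

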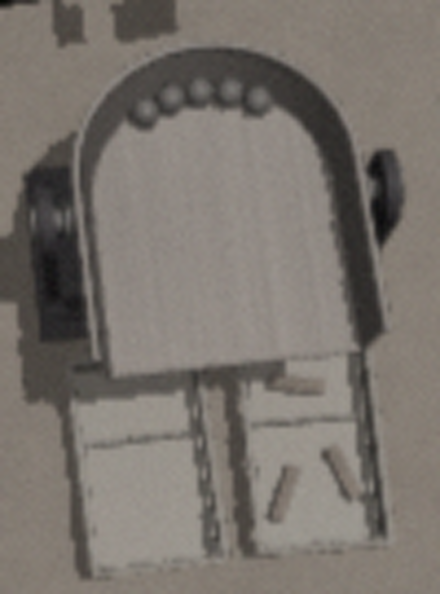

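View pics/s_pan.png

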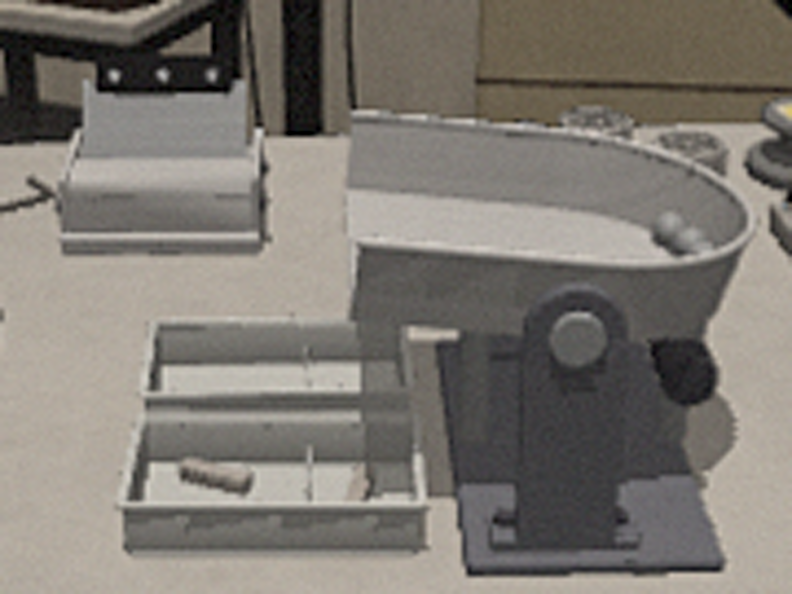

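Run:
```python
from h import *
t=np.load('top0.npz');s=np.load('side0.npz')
P=cloud('top',t['d']); g=t['p'].astype(int).sum(2)
def plane(Q):
    c=Q.mean(0)
    for _ in range(4):
        u,S,v=np.linalg.svd(Q-c); n=v[2]; r=(Q-c)@n; k=abs(r)<2.5*r.std()+1e-9; Q=Q[k]; c=Q.mean(0)
    return c,v[2]*np.sign(v[2][2]),r.std(),len(Q)
# blade
m=np.zeros(g.shape,bool); m[245:279,233:241]=1
print('blade',plane(P[m]))
m[:]=0; m[242:280,246:255]=1; print('standtop',plane(P[m]))
# bar
bm=(g<90); lab=cv2.connectedComponentsWithStats(bm[225:290,205:285].astype(np.uint8))
for st,ce in zip(lab[2][1:],lab[3][1:]):
    if st[4]>100: print('bar comp',st,ce+[205,225])
k=np.argmax(lab[2][1:,4])+1
mm=np.zeros(g.shape,bool); mm[225:290,205:285]=lab[1]==k
cnt=max(cv2.findContours(mm.astype(np.uint8),0,2)[0],key=cv2.contourArea)
r=cv2.minAreaRect(cnt); print(r, cv2.boxPoints(r))
B=P[mm]; B=B[(B[:,2]>.06)]
print('bar mean',B.mean(0), 'x range',np.percentile(B[:,0],[1,5,50,95,99]))
# pan floor
m[:]=0; m[155:195,325:365]=1; print('panfloor',plane(P[m])) 
# tray floors
# side cloud of blade/bar
Ps=cloud('side',s['d']); 
m[:]=0; m[172:184,261:293]=1; print('blade side', plane(Ps[m]))
m[:]=0; m[164:169,264:292]=1; print('bar side', plane(Ps[m]))
```

```text
Traceback (most recent call last):
numpy.linalg.LinAlgError: SVD did not converge
```

```bash
cat >> h.py <<'E'
def plane(Q):
    Q=Q[~np.isnan(Q).any(1)]; c=np.median(Q,0)
    n=None
    for _ in range(5):
        u,S,v=np.linalg.svd(Q-c,full_matrices=False); n=v[2]*np.sign(v[2][2]); r=(Q-c)@n; k=abs(r)<2.5*r.std()+1e-9; Q=Q[k]; c=Q.mean(0)
    return np.round(c,4),np.round(n,4),round(float(r.std()),4),len(Q)
E
cat > m1.py <<'E'
from h import *
t=np.load('top0.npz');s=np.load('side0.npz')
P=cloud('top',t['d']); g=t['p'].astype(int).sum(2)
m=np.zeros(g.shape,bool); m[245:279,233:241]=1
print('blade',plane(P[m]))
m[:]=0; m[242:280,246:255]=1; print('standtop',plane(P[m]))
bm=(g<110); lab=cv2.connectedComponentsWithStats(bm[225:290,205:285].astype(np.uint8))
k=np.argmax(lab[2][1:,4])+1
mm=np.zeros(g.shape,bool); mm[225:290,205:285]=lab[1]==k
cnt=max(cv2.findContours(mm.astype(np.uint8),0,2)[0],key=cv2.contourArea)
r=cv2.minAreaRect(cnt); print(r, cv2.boxPoints(r))
B=P[mm]; B=B[(B[:,2]>.06)]
print('bar mean',B.mean(0), 'x range',np.percentile(B[:,0],[1,5,50,95,99]))
m[:]=0; m[155:195,325:365]=1; print('panfloor',plane(P[m])) 
Ps=cloud('side',s['d']); 
m[:]=0; m[172:184,261:293]=1; print('blade side', plane(Ps[m]))
m[:]=0; m[164:169,264:292]=1; print('bar side', plane(Ps[m]))
E
python3 m1.py
```

```text
blade (array([0.4666, 0.2759, 0.0513]), array([-0.0222, -0.87  ,  0.4926]), 0.0011, 265)
standtop (array([0.4652, 0.246 , 0.0418]), array([ 0.0045, -0.0097,  0.9999]), 0.0015, 333)
((224.76243591308594, 261.4861755371094), (35.10930252075195, 10.19641399383545), 86.98721313476562) [[218.74863 244.22372]
 [228.93094 243.68784]
 [230.77625 278.74863]
 [220.59393 279.28452]]
bar mean [0.46686915 0.29470479 0.08876989] x range [0.42971706 0.43266798 0.46615889 0.5017723  0.50500062]
panfloor (array([ 0.6299, -0.0016,  0.0934]), array([ 0.1053, -0.0027,  0.9944]), 0.0013, 1562)
blade side (array([0.469 , 0.2798, 0.06  ]), array([-0.0261, -0.8651,  0.5009]), 0.0018, 376)
bar side (array([0.472 , 0.29  , 0.0873]), array([-0.0296, -0.8402,  0.5414]), 0.0018, 139)
```

Run:
```python
from h import *
t=np.load('top0.npz');s=np.load('side0.npz')
R0=Rot.from_rotvec(read_state()['orientation']).as_matrix(); print(np.round(R0,3))
gt=cv2.cvtColor(t['p'],cv2.COLOR_RGB2GRAY)
# mouth edge in top: mouth corner rough px
c=np.array([295,120])
pts={'mouthL':(110,375),'mouthR':(357,355),'wallLtop':(90,355),'wallRtop':(383,333)}
for k,v in pts.items():
    uv=np.array(v)/4.4+c; z=.102 if 'mouth' in k else .102+.034
    print(k,uv,np.round(onz('top',uv,z),4))
# tray corners in crop
for k,v in {'TL':(70,372),'BL':(85,580),'BR1':(225,560),'BL2':(240,553),'BR':(393,543)}.items():
    print(k,np.round(onz('top',np.array(v)/4.4+c,.026),4))
P=cloud('top',t['d'])
# floor edge: scan columns for depth jump at the mouth
for u in range(322,376,4):
    col=P[190:220,u,2]; print(u,[int(round(1000*x)) if x==x else -9 for x in col[:22]])
```

```text
[[-0.925  0.381 -0.   ]
 [ 0.381  0.925 -0.001]
 [ 0.    -0.001 -1.   ]]
mouthL [320.         205.22727273] [[0.563  0.0659 0.102 ]]
mouthR [376.13636364 200.68181818] [[ 0.5561 -0.0625  0.102 ]]
wallLtop [315.45454545 200.68181818] [[0.5675 0.0759 0.136 ]]
wallRtop [382.04545455 195.68181818] [[ 0.5588 -0.0706  0.136 ]]
TL [[0.583  0.0848 0.026 ]]
BL [[0.4661 0.0922 0.026 ]]
BR1 [[0.4665 0.0142 0.026 ]]
BL2 [[0.4692 0.0054 0.026 ]]
BR [[ 0.4632 -0.0792  0.026 ]]
322 [95, 98, 96, 97, 100, 94, 98, 98, 101, 100, 98, 99, 98, 99, 100, 102, 1, 2, 2, 1, 3, 1]
326 [96, 97, 96, 99, 96, 100, 98, 99, 99, 99, 99, 98, 97, 102, 102, 100, -1, -1, 2, 0, 0, 0]
330 [99, 96, 95, 96, 95, 99, 100, 99, 97, 99, 102, 99, 100, 99, 103, -3, 3, -1, 0, 1, -1, 2]
334 [94, 96, 97, 98, 97, 98, 98, 99, 101, 99, 100, 98, 99, 100, 99, 0, 1, 0, -2, 1, 1, 3]
338 [97, 96, 98, 98, 96, 100, 97, 100, 100, 98, 99, 99, 100, 99, 0, 6, 0, -2, 2, 0, 4, 3]
342 [97, 96, 98, 97, 98, 96, 99, 96, 102, 100, 98, 99, 101, 100, -1, -1, -2, 0, -1, 0, -2, -1]
346 [99, 98, 100, 97, 98, 100, 98, 100, 99, 103, 96, 101, 98, 98, 2, -3, 1, -1, -1, 0, -3, -3]
350 [98, 98, 96, 101, 99, 101, 99, 101, 101, 101, 100, 101, 102, 26, 22, 27, 24, 26, 24, 22, 24, 26]
354 [93, 98, 96, 98, 99, 98, 100, 100, 98, 95, 102, 102, 100, 2, -3, 1, 1, 1, 4, 3, 2, 1]
358 [99, 96, 99, 99, 100, 99, 101, 100, 99, 100, 101, 103, 0, 1, 0, 8, 8, 9, 8, 1, 3, -1]
362 [97, 95, 99, 101, 99, 99, 98, 99, 100, 101, 100, 102, 2, 0, 0, 2, 6, 8, 8, 2, 0, -1]
366 [98, 98, 100, 101, 100, 99, 99, 99, 104, 101, 101, 1, 2, 3, 3, -1, 11, 12, 7, 5, 0, 0]
370 [98, 100, 98, 99, 98, 99, 101, 100, 101, 103, 101, -1, 1, 1, 1, 2, 2, -2, -2, 1, 0, 4]
374 [97, 100, 101, 100, 102, 98, 101, 100, 100, 103, 98, 4, 1, 3, 2, 1, 1, -2, 1, 2, 0, 1]
```

Run:
```python
from h import *
t=np.load('top0.npz');s=np.load('side0.npz')
for k,v,z in [('near wall top',(356,243),.136),('far wall top',(351,112),.136),('far floor',(348,194),.102)]:
    uv=np.array(v)/4.4+[240,150]; print(k,np.round(onz('side',uv,z),4))
crop('side',s['p'],250,158,305,210,14,'pics/s_st.png')
crop('side',s['p'],310,165,360,230,9,'pics/s_mo.png')
P=cloud('top',t['d'])
L=[]
for u in range(320,378):
    col=P[190:220,u,2]; 
    j=np.where(col<.06)[0][0]; L.append((u,190+j-.5))
L=np.array(L); W=onz('top',L,.102); a,b=np.polyfit(W[:,1],W[:,0],1); r=W[:,0]-a*W[:,1]-b; k=abs(r)<.0025; a,b=np.polyfit(W[k,1],W[k,0],1); print('mouth x=',b,'+',a,'*y',k.sum(),np.degrees(np.arctan(a)))
```

```text
near wall top [[ 0.5642 -0.0726  0.136 ]]
far wall top [[0.5694 0.0766 0.136 ]]
far floor [[0.5672 0.0602 0.102 ]]
mouth x= 0.5596276339389635 + 0.028363967770961472 *y 58 1.6247000386180983
```

View pics/s_st.png

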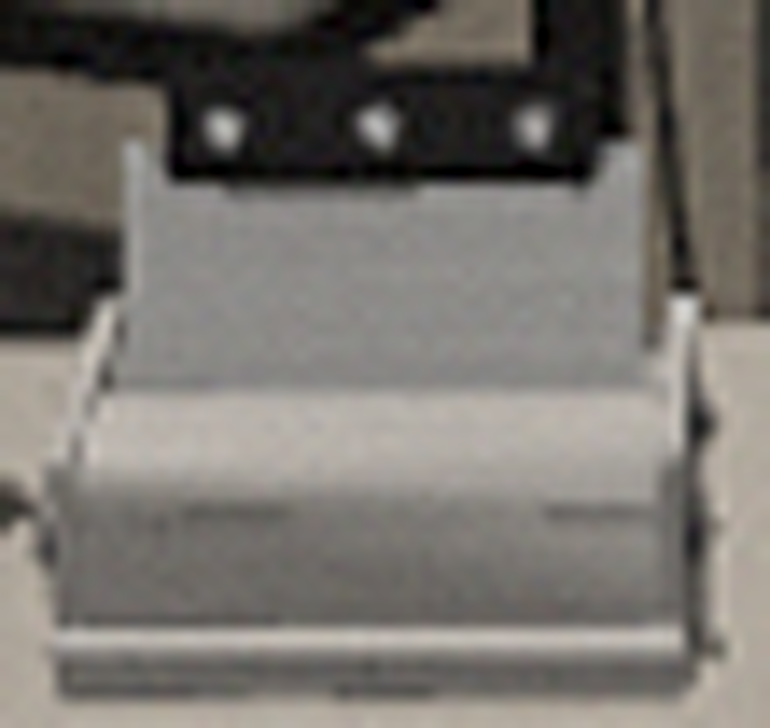

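View pics/s_mo.png

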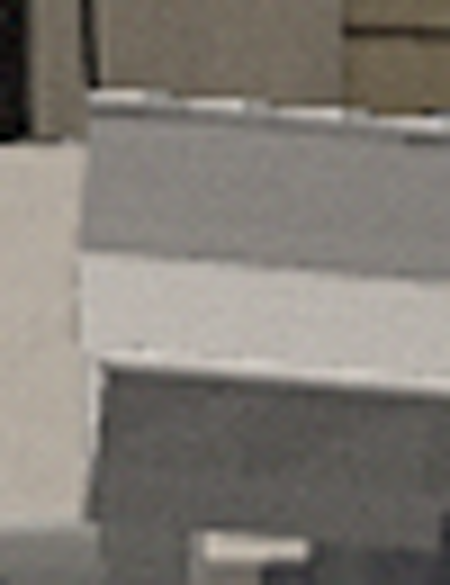

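```bash
cat > pose.py <<'E'
from h import *
yaw=np.radians(-1.6)   # stand y-axis dir from world x
sx=np.array([np.sin(yaw),-np.cos(yaw),0]); sy=np.array([np.cos(yaw),np.sin(yaw),0]); uz=np.array([0,0,1.])
def cardaxes(lean):
    a=np.radians(lean); z=-np.sin(a)*sx+np.cos(a)*uz; x=np.cos(a)*sx+np.sin(a)*uz; return x,sy,z
E
python3 - <<'E'
from pose import *
n,y,u=cardaxes(30)
p0=np.array([.4666,.2768,.0508])
def hit(cam,uv,off):
    o,d=ray(cam,uv); q=p0+off*n; return o+d*((q-o)@n/(d@n))[:,None]
for off in (.0065,):
  for cam,px in (('side',[(223,130),(378,127),(535,127)]),('top',[(225,237),(230,363),(238,487)])):
    uv=np.array(px)/(14 if cam=='side' else 10)+([250,158] if cam=='side' else [205,225])
    h=hit(cam,uv,off); print(cam,np.round(h,4), 'bar centre est',np.round(h[1]-off*n,4), (h[2]-h[0])/np.linalg.norm(h[2]-h[0]))
# blade edges in side, plane +1.5
h=hit('side',np.array([(128,190),(645,190)])/14+[250,158],.0015); print(h,h.mean(0))
E
```

```text
side [[0.4427 0.2894 0.0845]
 [0.4707 0.2888 0.0848]
 [0.4992 0.2879 0.0846]] bar centre est [0.4709 0.2944 0.0815] [ 0.99963735 -0.02686684  0.00182757]
top [[0.4954 0.2873 0.0834]
 [0.4669 0.2885 0.0841]
 [0.4393 0.2892 0.0839]] bar centre est [0.4671 0.2941 0.0808] [-0.99937725  0.03378889  0.01016968]
[[0.42488553 0.28927092 0.07337447]
 [0.51881412 0.28627494 0.07272984]] [0.47184983 0.28777293 0.07305215]
```

```bash
cat >> pose.py <<'E'
def rel(p,R,base=None):
    """row numbers for world target p,R ; base=(p,R) commanded"""
    if base is None:
        s=read_state(); base=(s['ee_pos'],Rot.from_rotvec(s['orientation']).as_matrix())
    pb,Rb=base
    w=Rot.from_matrix(Rb.T@R).as_rotvec()/np.pi; d=Rb.T@(np.asarray(p)-pb)/.8
    return np.round(np.r_[w,d],4).tolist()
C=np.array([.469,.2955,.0835])
def Rtool(n,u): # tool y=-n, z=-u
    y=-n; z=-u; return np.c_[np.cross(y,z),y,z]
def grasp(lean=30,dz=0.,c=C,extra=.003):
    n,y,u=cardaxes(lean); return c-extra*u+dz*u, Rtool(n,u)
E
python3 - <<'E'
from pose import *
p,R=grasp(30,.09); print(p,R); print(rel(p,R)); 
p2,_=grasp(30,0); print(p2,rel(p2,R,(p,R)))
E
```

```text
[0.47021459 0.33898304 0.15884421] [[-9.99610115e-01  2.41808484e-02 -1.39608194e-02]
 [ 2.79216387e-02  8.65687754e-01 -4.99805058e-01]
 [-1.73472348e-18 -5.00000000e-01 -8.66025404e-01]]
[0.1645, -0.0303, -0.1128, -0.3821, -0.1963, 0.1076]
[0.46895812 0.29400058 0.08090192] [0.0, 0.0, 0.0, 0.0, 0.0, 0.1125]
```

Emit:
send_rows --pt "0.1645 -0.0303 -0.1128 -0.3821 -0.1963 0.1076 0.2" --pt "0.1645 -0.0303 -0.1128 -0.3821 -0.1963 0.1076 0.2" --pt "0.1645 -0.0303 -0.1128 -0.3821 -0.1963 0.1076 0.2" --pt "0.1645 -0.0303 -0.1128 -0.3821 -0.1963 0.1076 0.2" --pt "0.1645 -0.0303 -0.1128 -0.3821 -0.1963 0.1076 0.2" --pt "0.1645 -0.0303 -0.1128 -0.3821 -0.1963 0.1076 0.2" --pt "0.1645 -0.0303 -0.1128 -0.3821 -0.1963 0.1076 0.2" --pt "0.1645 -0.0303 -0.1128 -0.3821 -0.1963 0.1076 0.2" --pt "0.1645 -0.0303 -0.1128 -0.3821 -0.1963 0.1076 0.2" --pt "0.1645 -0.0303 -0.1128 -0.3821 -0.1963 0.1076 0.2" --pt "0.1645 -0.0303 -0.1128 -0.3821 -0.1963 0.1076 0.2" --pt "0.1645 -0.0303 -0.1128 -0.3821 -0.1963 0.1076 0.2" --pt "0.1645 -0.0303 -0.1128 -0.3821 -0.1963 0.1076 0.2" --pt "0.1645 -0.0303 -0.1128 -0.3821 -0.1963 0.1076 0.2" --grip_force 60

```text
t: 1.27
ee_pos: [0.4699, 0.3403, 0.1594]
orientation: [-0.041, -3.029, 0.809]
contact_force: [-0.8, 0.0, -0.3]
grip_width: 0.051
```

Run:
```python
from pose import *
s=read_state(); print(s['t'],s['ee_pos'],s['orientation'],s['joint_positions'],s['grip_width'],s['contact_force'])
for n in("side","top"):
    p,d=capture(n); np.savez(f'{n}1.npz',p=p,d=d)
    if n=='side': crop(n,p,200,100,360,220,5,'pics/side1.png')
    else: crop(n,p,180,210,300,300,6.5,'pics/top1.png')
p,R=grasp(30,0); print(rel(p,R))
```

```text
1.2667 [0.46991586 0.34034515 0.15939175] [-0.04063554 -3.02880776  0.80939073] [ 0.78681079  0.69009414  1.57128059 -0.36467935  1.29434312 -0.58241654] 0.05098416543431381 [-0.77531086  0.02496907 -0.25479868]
[0.0004, 0.0004, 0.0002, -0.0002, -0.0011, 0.1138]
```

View pics/side1.png

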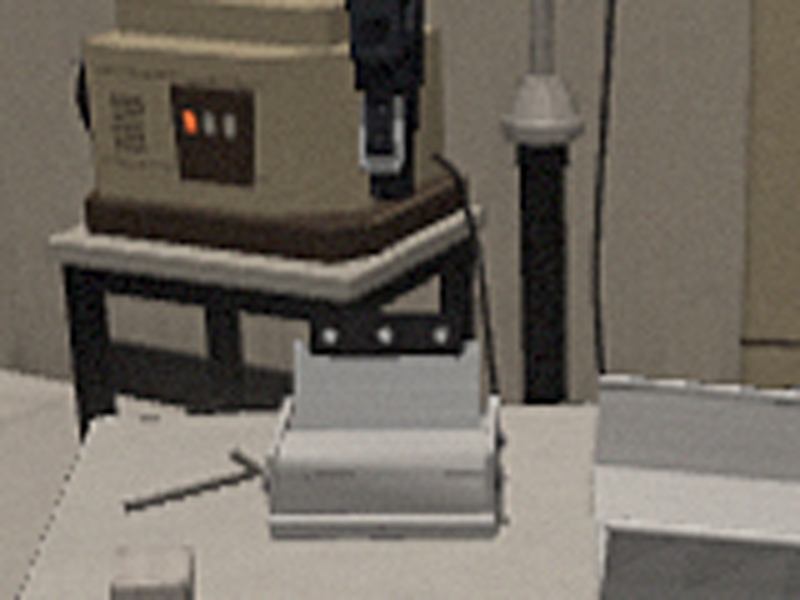

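View pics/top1.png

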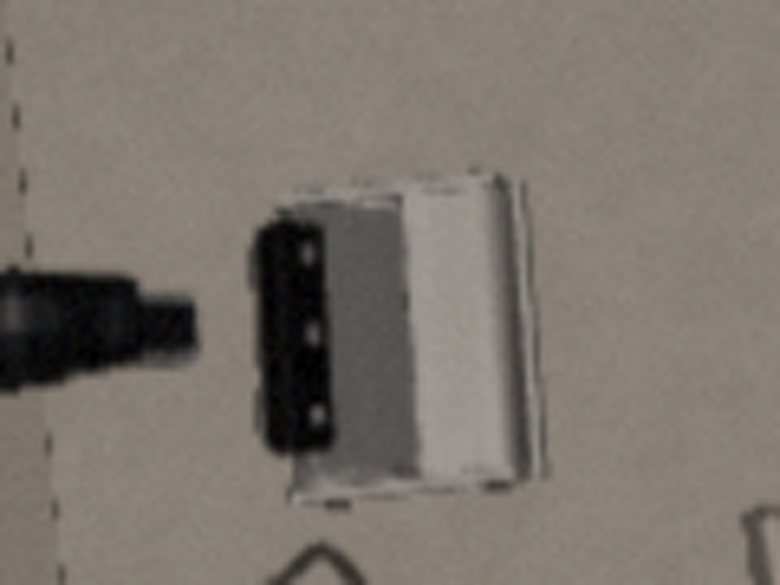

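Emit:
send_rows --pt "0 0 0 0 0 0.025 0.2" --pt "0 0 0 0 0 0.055 0.2" --pt "0 0 0 0 0 0.08 0.2" --pt "0 0 0 0 0 0.1 0.2" --pt "0 0 0 0 0 0.11 0.2" --pt "0 0 0 0 0 0.1125 0.2" --pt "0 0 0 0 0 0.1125 0.2" --pt "0 0 0 0 0 0.1125 0.2"

```text
t: 2.03
ee_pos: [0.4696, 0.2953, 0.0819]
orientation: [-0.042, -3.029, 0.809]
contact_force: [0.2, -0.6, -0.5]
grip_width: 0.051
```

Run:
```python
from pose import *
s=read_state(); print(s['t'],s['ee_pos'],s['orientation'],s['grip_width'],s['contact_force'])
for n in("side","top"):
    p,d=capture(n); np.savez(f'{n}2.npz',p=p,d=d)
    if n=='side': crop(n,p,230,130,330,205,8,'pics/side2.png')
    else: crop(n,p,180,215,280,290,8,'pics/top2.png')
p,R=grasp(30,0); print(p,rel(p,R))
```

```text
2.0333 [0.46955951 0.29525123 0.08192872] [-0.0423723  -3.02929916  0.80891111] 0.050985260467287394 [ 0.21891342 -0.63922497 -0.4553631 ]
[0.46895812 0.29400058 0.08090192] [0.0006, 0.0005, -0.0001, 0.0007, -0.0007, 0.002]
```

View pics/side2.png

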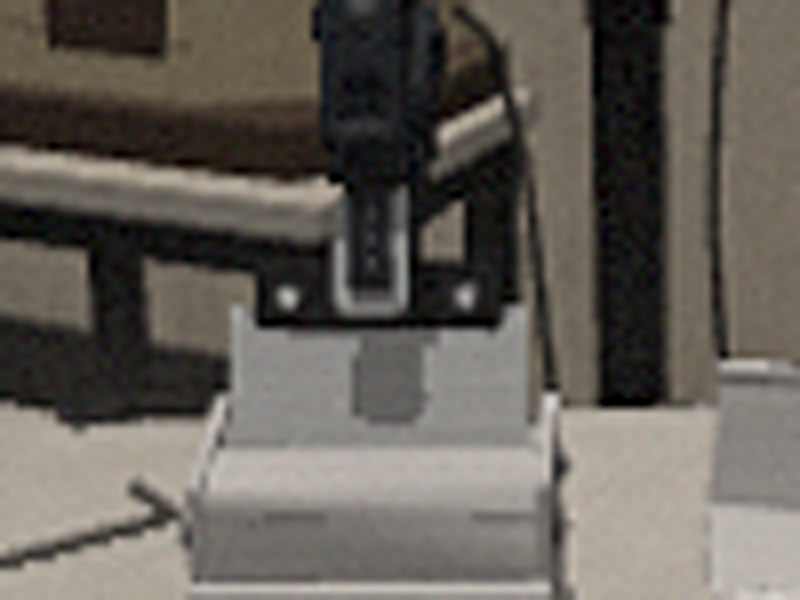

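View pics/top2.png

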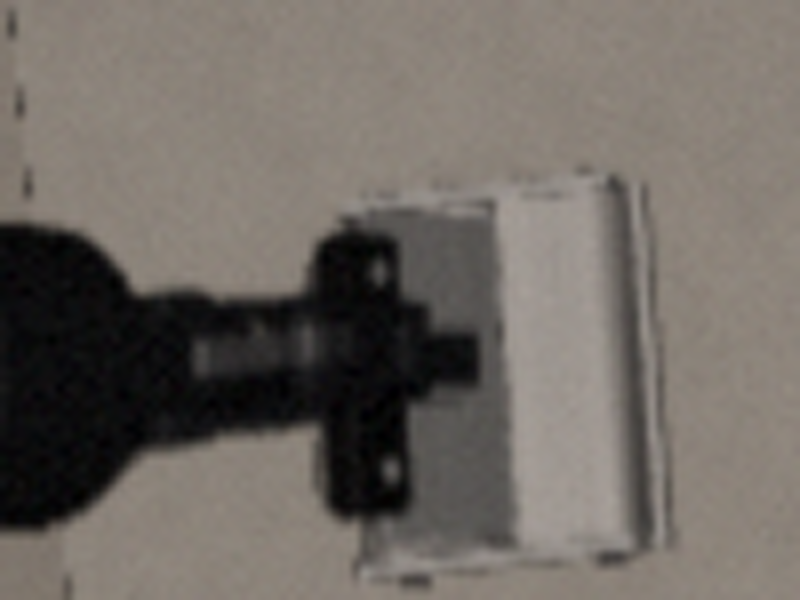

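Emit:
send_rows --pt "0 0 0 0 0 0 -0.2" --pt "0 0 0 0 0 0 -0.5" --pt "0 0 0 0 0 0 -0.8" --pt "0 0 0 0 0 0 -1" --pt "0 0 0 0 0 0 -1" --pt "0 0 0 0 0 0 -1" --pt "0 0 0 0 0 0 -1" --pt "0 0 0 0 0 0 -1" --grip_force 80

```text
t: 2.8
ee_pos: [0.4693, 0.2946, 0.0816]
orientation: [-0.043, -3.028, 0.81]
contact_force: [-0.9, 2.1, 5.6]
grip_width: 0.0117
```

Run:
```python
from pose import *
s=read_state(); print(s)
p,R=grasp(30,0); print(p,rel(p,R))
```

```text
{'t': 2.8, 'joint_positions': array([ 0.73911518,  0.75245285,  1.69105735, -0.41260526,  1.11346235,
       -0.54111348]), 'joint_vel': array([-1.81461614e-03,  8.31731819e-06, -2.24519173e-04, -1.04906527e-03,
       -1.62852707e-03, -2.81036955e-04]), 'effort': array([-8.44650026e-01, -1.00764849e+02, -2.58437079e+01, -2.01343216e+00,
        3.24630953e+00, -2.13957264e-02]), 'ee_pos': array([0.46931074, 0.29462585, 0.08161669]), 'orientation': array([-0.04259472, -3.02847516,  0.80973749]), 'contact_force': array([-0.88965868,  2.108342  ,  5.55063708]), 'wrist_torque': array([-0.13646013,  0.0574517 , -0.10261708]), 'grip_width': 0.01171401245162822}
[0.46895812 0.29400058 0.08090192] [0.0003, 0.0002, -0.0001, 0.0004, -0.0002, 0.0012]
```

Emit:
send_rows --pt "0 0 0 0 -0.0005 -0.006 -1" --pt "0 0 0 0 -0.0012 -0.014 -1" --pt "0 0 0 0 -0.002 -0.023 -1" --pt "0 0 0 0 -0.0028 -0.032 -1" --pt "0 0 0 0 -0.0036 -0.041 -1" --pt "0 0 0 0 -0.0044 -0.05 -1" --pt "0 0 0 0 -0.0052 -0.06 -1" --pt "0 0 0 0 -0.0061 -0.07 -1" --pt "0 0 0 0 -0.0065 -0.075 -1" --pt "0 0 0 0 -0.0065 -0.075 -1" --pt "0 0 0 0 -0.0065 -0.075 -1"

```text
t: 3.72
ee_pos: [0.4699, 0.32, 0.1359]
orientation: [-0.042, -3.028, 0.81]
contact_force: [-0.2, -0.1, -2.9]
grip_width: 0.0116
```

Run:
```python
from pose import *
s=read_state(); print(s['t'],s['ee_pos'],s['orientation'],s['grip_width'],s['contact_force'],s['wrist_torque'])
for n in("side","top"):
    p,d=capture(n); np.savez(f'{n}3.npz',p=p,d=d)
    if n=='side': crop(n,p,230,110,330,205,7,'pics/side3.png')
    else: crop(n,p,180,215,280,290,8,'pics/top3.png')
```

```text
3.7167 [0.46990608 0.31999905 0.13592202] [-0.04246539 -3.02842049  0.80954773] 0.011649553784157258 [-0.15341762 -0.11375898 -2.91927645] [ 0.32279983 -0.00778409  0.0414072 ]
```

View pics/side3.png

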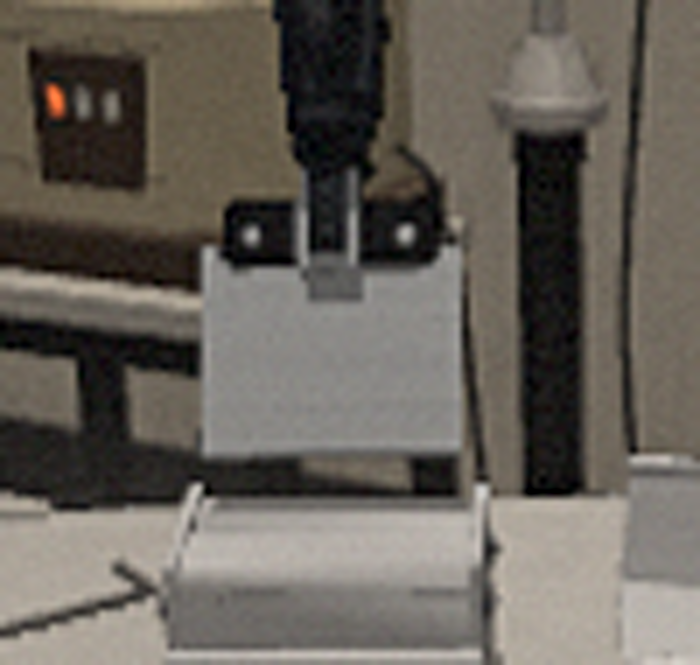

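View pics/top3.png

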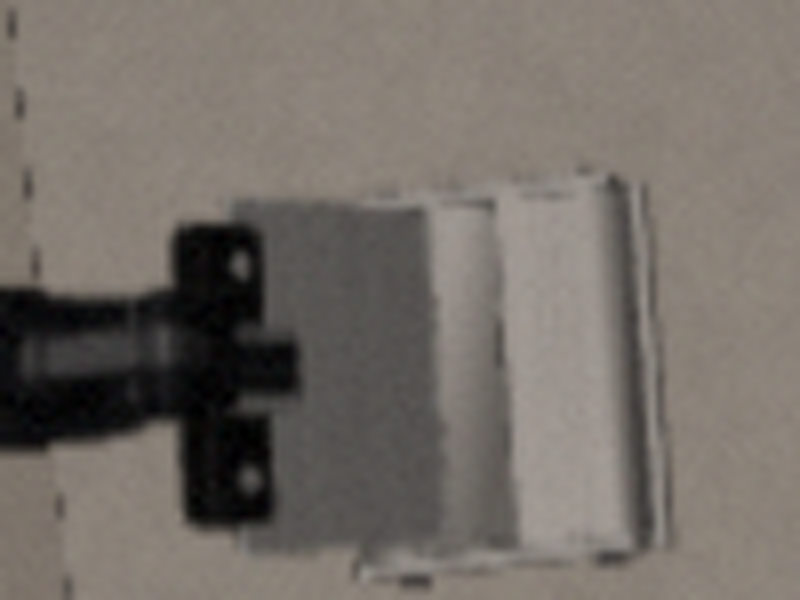

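```bash
cat >> pose.py <<'E'
M0=np.array([.5612,.002,.102]); PSI=np.radians(-2.0); BETA=20.; PX=.022; PY=-.016; LT=.0795
def panframe(th):
    a=th-np.radians(6); hh=np.array([np.cos(PSI),np.sin(PSI),0]); 
    f=lambda a:(np.cos(a)*hh+np.sin(a)*uz, -np.sin(a)*hh+np.cos(a)*uz)
    ex0,ez0=f(-np.radians(6)); A=M0+.085*ex0+.012*ez0
    ex,ez=f(a); ey=np.array([-np.sin(PSI),np.cos(PSI),0])
    return A-.085*ex-.012*ez,ex,ey,ez
def pantool(th,h=0.,px=PX,py=PY,beta=BETA,dy=0.):
    M,ex,ey,ez=panframe(th); b=np.radians(beta)
    w=np.cos(b)*ey-np.sin(b)*ex
    O=M+px*ex+py*ey+h*ez
    x=w; z=-ez; y=np.cross(z,x)
    return O+LT*ez+dy*w, np.c_[x,y,z]
E
python3 - <<'E'
from pose import *
s=read_state(); p0=s['ee_pos'];R0=Rot.from_rotvec(s['orientation']).as_matrix()
print(rel(p0+[0,0,.1],R0))
p,R=pantool(0,.065); print(p,R); print(rel(p,R))
E
```

```text
[0.0, 0.0, 0.0, 0.0, -0.0624, -0.1083]
[ 0.59760292 -0.01528097  0.24340879] [[-0.30714451  0.94591192 -0.10446479]
 [ 0.95099113  0.30919665  0.00364799]
 [ 0.03575084 -0.09822463 -0.9945219 ]]
[-0.1246, 0.1302, 0.3726, -0.1716, -0.426, 0.09]
```

Emit:
send_rows --pt "0 0 0 0 -0.0156 -0.027 -1" --pt "0 0 0 0 -0.0312 -0.054 -1" --pt "0 0 0 0 -0.0468 -0.081 -1" --pt "0 0 0 0 -0.0624 -0.1083 -1" --pt "-0.0208 0.0217 0.0621 -0.0286 -0.123 -0.075 -1" --pt "-0.0415 0.0434 0.1242 -0.0572 -0.18 -0.042 -1" --pt "-0.0623 0.0651 0.1863 -0.0858 -0.24 -0.009 -1" --pt "-0.0831 0.0868 0.2484 -0.1144 -0.305 0.024 -1" --pt "-0.1038 0.1085 0.3105 -0.143 -0.365 0.057 -1" --pt "-0.1246 0.1302 0.3726 -0.1716 -0.426 0.09 -1" --pt "-0.1246 0.1302 0.3726 -0.1716 -0.426 0.09 -1" --pt "-0.1246 0.1302 0.3726 -0.1716 -0.426 0.09 -1" --pt "-0.1246 0.1302 0.3726 -0.1716 -0.426 0.09 -1" --pt "-0.1246 0.1302 0.3726 -0.1716 -0.426 0.09 -1" --pt "-0.1246 0.1302 0.3726 -0.1716 -0.426 0.09 -1" --pt "-0.1246 0.1302 0.3726 -0.1716 -0.426 0.09 -1" --pt "-0.1246 0.1302 0.3726 -0.1716 -0.426 0.09 -1"

```text
t: 5.23
ee_pos: [0.5973, -0.0157, 0.2433]
orientation: [-1.793, -2.471, 0.09]
contact_force: [-0.4, -0.6, -1.8]
grip_width: 0.0116
```

Run:
```python
from pose import *
s=read_state(); print(s['t'],s['ee_pos'],s['orientation'],s['joint_positions'],s['grip_width'],s['contact_force'],s['wrist_torque'])
p,R=pantool(0,.065); print(rel(p,R))
for n in("side","top"):
    p,d=capture(n); np.savez(f'{n}4.npz',p=p,d=d)
    if n=='side': crop(n,p,260,90,440,230,4.4,'pics/side4.png')
    else: crop(n,p,295,110,395,250,4.2,'pics/top4.png')
```

```text
5.2333 [ 0.59730405 -0.01566022  0.24332202] [-1.79328164 -2.47063605  0.09009459] [-0.07442304  0.46312458  1.63657592 -0.00461436  1.14726577 -0.38738654] 0.011638860770059777 [-0.39618584 -0.59201821 -1.77757237] [ 0.0117191  -0.0826372   0.01535184]
[-0.0002, -0.0001, 0.0003, 0.0003, 0.0005, -0.0001]
```

View pics/side4.png

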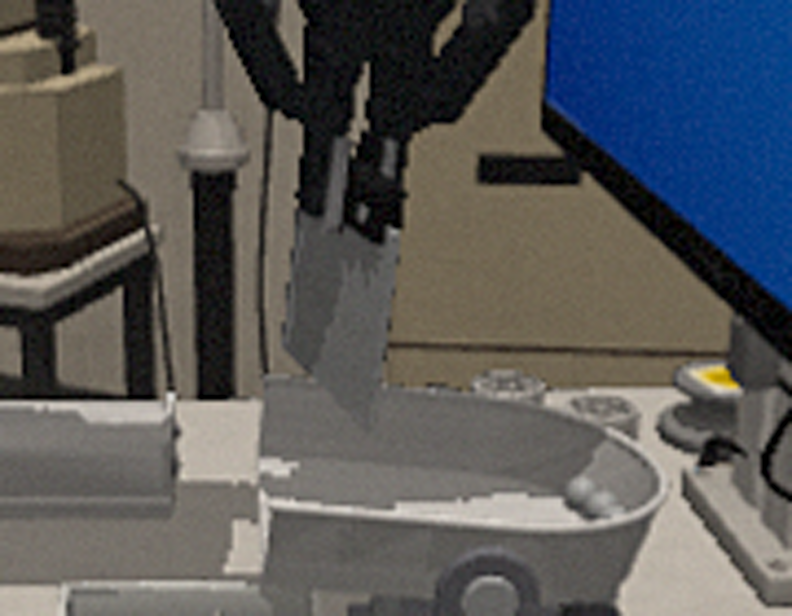

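View pics/top4.png

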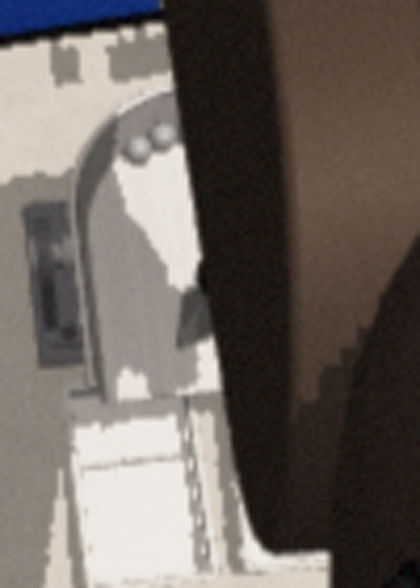

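Run:
```python
from pose import *
s=read_state(); p=s['ee_pos'];R=Rot.from_rotvec(s['orientation']).as_matrix()
O=p+LT*R[:,2]
for n,(x0,y0),k in(('side',(260,90),4.4),('top',(295,110),4.2)):
    for sgn in(1,-1):
        for hz in(0,.07):
            for th in (.0015,-.0015):
                X=O+sgn*.0475*R[:,0]-hz*R[:,2]+th*R[:,1]
                print(n,'y+' if sgn>0 else 'y-',hz,th,np.round((proj(n,X)[0]-[x0,y0])*k,0))
    M,ex,ey,ez=panframe(0)
    for yy in(.065,-.065): print('mouth',yy,np.round((proj(n,M+yy*ey)[0]-[x0,y0])*k))
    for yy in(.0722,-.0722): print('walltop',yy,np.round((proj(n,M+yy*ey+.034*ez)[0]-[x0,y0])*k))
```

```text
side y+ 0 0.0015 [283. 346.]
side y+ 0 -0.0015 [276. 346.]
side y+ 0.07 0.0015 [301. 187.]
side y+ 0.07 -0.0015 [294. 186.]
side y- 0 0.0015 [373. 428.]
side y- 0 -0.0015 [365. 428.]
side y- 0.07 0.0015 [396. 253.]
side y- 0.07 -0.0015 [389. 253.]
mouth 0.065 [251. 453.]
mouth -0.065 [254. 576.]
walltop 0.0722 [259. 378.]
walltop -0.0722 [263. 505.]
top y+ 0 0.0015 [171. 341.]
top y+ 0 -0.0015 [174. 346.]
top y+ 0.07 0.0015 [178. 289.]
top y+ 0.07 -0.0015 [181. 295.]
top y- 0 0.0015 [337. 264.]
top y- 0 -0.0015 [340. 268.]
top y- 0.07 0.0015 [358. 206.]
top y- 0.07 -0.0015 [361. 211.]
mouth 0.065 [103. 399.]
mouth -0.065 [341. 376.]
walltop 0.0722 [ 89. 381.]
walltop -0.0722 [364. 354.]
```

Run:
```python
from pose import *
s=np.load('side4.npz')['p'];t=np.load('top4.npz')['p']
crop('side',s,315,140,355,190,14,'pics/s4z.png'); crop('top',t,325,165,365,205,16,'pics/t4z.png')
```

```text
(no output)
```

View pics/s4z.png

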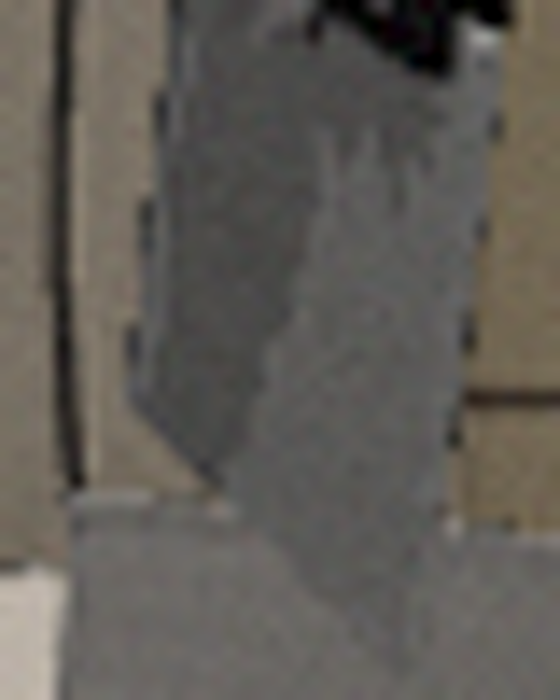

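View pics/t4z.png

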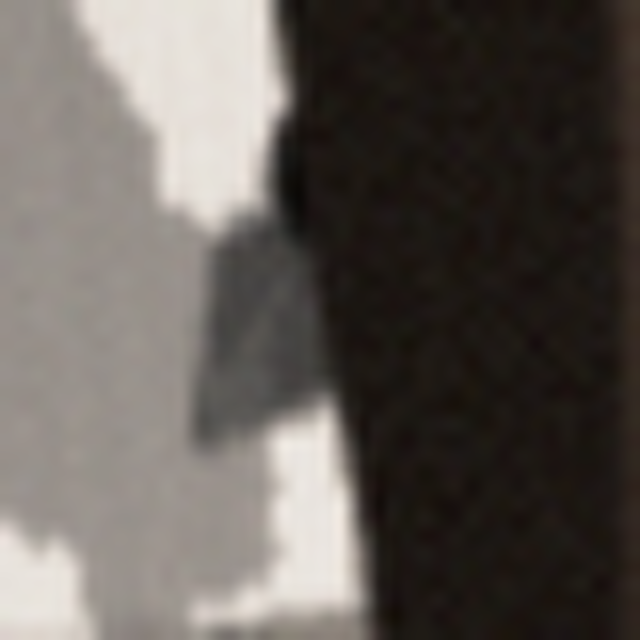

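Emit:
send_rows --pt "0 0 0 0 0 0.012 -1" --pt "0 0 0 0 0 0.027 -1" --pt "0 0 0 0 0 0.042 -1" --pt "0 0 0 0 0 0.055 -1" --pt "0 0 0 0 0 0.065 -1" --pt "0 0 0 0 0 0.07 -1" --pt "0 0 0 0 0 0.07 -1" --pt "0 0 0 0 0 0.07 -1"

```text
t: 6.0
ee_pos: [0.5921, -0.0147, 0.1879]
orientation: [-1.794, -2.471, 0.089]
contact_force: [-0.6, -0.3, -1.7]
grip_width: 0.0114
```

Run:
```python
from pose import *
s=read_state(); print(s['t'],s['ee_pos'],s['grip_width'],s['contact_force'],s['wrist_torque'])
p,R=pantool(0,.0); print(rel(p,R))
for n in("side","top"):
    p,d=capture(n); np.savez(f'{n}5.npz',p=p,d=d)
    if n=='side': crop(n,p,300,120,400,220,7,'pics/side5.png')
    else: crop(n,p,305,130,365,230,7,'pics/top5.png')
```

```text
6.0 [ 0.59206235 -0.01471586  0.18793842] 0.011383022099914257 [-0.58828018 -0.28169385 -1.68325911] [-0.06375799 -0.08010074 -0.00416215]
[0.0002, -0.0001, 0.0001, -0.0003, -0.0005, 0.0116]
```

View pics/side5.png

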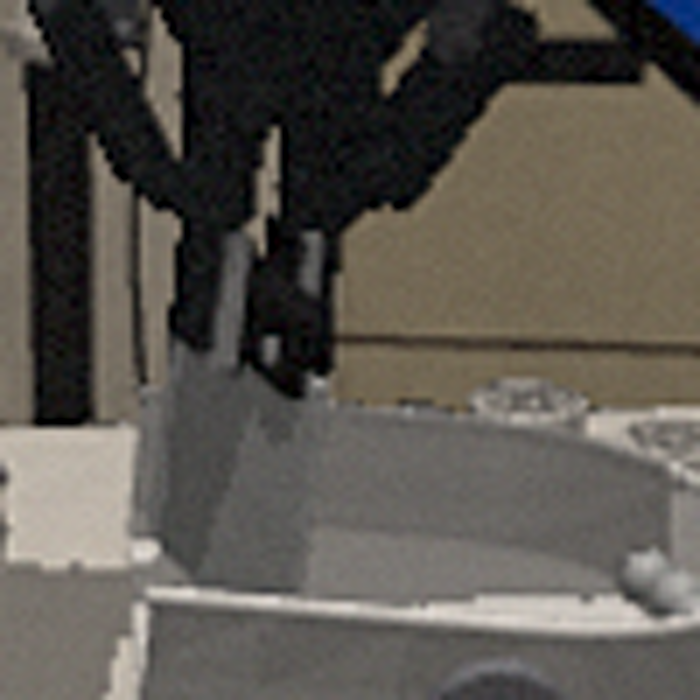

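View pics/top5.png

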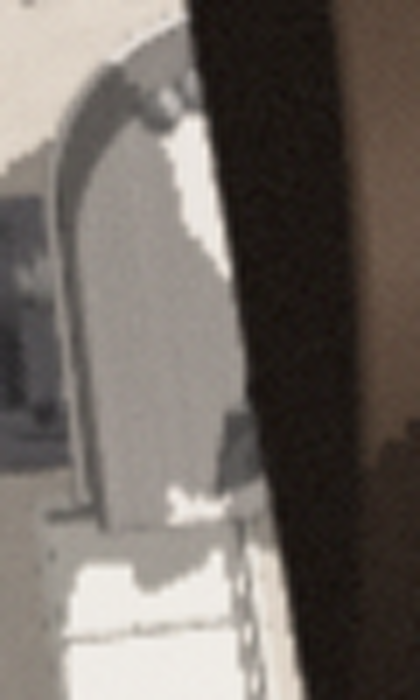

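Run:
```python
from pose import *
for th,h in((0,.004),(0,0),(0,-.001),(.02,-.001),(.04,-.001),(.06,-.001),(.08,-.001),(.1,-.001)):
    print(th,rel(*pantool(th,h)))
```

```text
0 [0.0004, -0.0, 0.0001, -0.0001, -0.0007, 0.0072]
0 [0.0004, -0.0, 0.0001, -0.0001, -0.0007, 0.0122]
0 [0.0004, -0.0, 0.0001, -0.0001, -0.0007, 0.0135]
0.02 [-0.0055, -0.0022, 0.0001, 0.0005, -0.0023, 0.0151]
0.04 [-0.0115, -0.0044, 0.0001, 0.001, -0.0038, 0.0167]
0.06 [-0.0175, -0.0066, 0.0001, 0.0016, -0.0053, 0.0183]
0.08 [-0.0235, -0.0087, 0.0001, 0.0021, -0.0068, 0.02]
0.1 [-0.0295, -0.0109, 0.0, 0.0026, -0.0082, 0.0217]
```

Emit:
send_rows --pt "0 0 0 0 -0.0007 0.004 -1" --pt "0 0 0 0 -0.0007 0.0072 -1" --pt "0 0 0 0 -0.0007 0.01 -1" --pt "0 0 0 0 -0.0007 0.0122 -1" --pt "0 0 0 0 -0.0007 0.0135 -1" --pt "0 0 0 0 -0.0007 0.0135 -1" --pt "-0.0055 -0.0022 0 0.0005 -0.0023 0.0151 -1" --pt "-0.0115 -0.0044 0 0.001 -0.0038 0.0167 -1" --pt "-0.0175 -0.0066 0 0.0016 -0.0053 0.0183 -1" --pt "-0.0235 -0.0087 0 0.0021 -0.0068 0.02 -1" --pt "-0.0235 -0.0087 0 0.0021 -0.0068 0.02 -1" --pt "-0.0235 -0.0087 0 0.0021 -0.0068 0.02 -1"

```text
t: 7.1
ee_pos: [0.5847, -0.0149, 0.173]
orientation: [-1.834, -2.524, 0.022]
contact_force: [-0.0, 0.7, 3.6]
grip_width: 0.0118
```

Run:
```python
from pose import *
s=read_state(); print(s['t'],s['ee_pos'],s['grip_width'],s['contact_force'],s['wrist_torque'])
print(rel(*pantool(.08,-.001)))
for n in("side","top"):
    p,d=capture(n); np.savez(f'{n}6.npz',p=p,d=d)
    if n=='side': crop(n,p,300,120,400,220,7,'pics/side6.png')
    else: crop(n,p,305,130,365,230,7,'pics/top6.png')
P=cloud('top',np.load('top6.npz')['d']); m=np.zeros((400,640),bool); m[165:195,320:332]=1; c,n,_,_=plane(P[m]); print(c,n,'tilt',np.radians(6)-np.arctan2(n[0],n[2]))
P=cloud('top',np.load('top5.npz')['d']); c,n,_,_=plane(P[m]); print(c,n,'tilt',np.radians(6)-np.arctan2(n[0],n[2]))
```

```text
7.1 [ 0.58468805 -0.01485642  0.17299987] 0.011773322236276662 [-2.55582688e-03  6.56148791e-01  3.60599747e+00] [ 0.02817881  0.01159856 -0.00869611]
[-0.0002, -0.0001, 0.0, -0.0001, 0.0005, -0.0001]
[0.6241 0.0442 0.0916] [-0.0031 -0.0078  1.    ] tilt 0.1078197451893837
[0.6236 0.0443 0.0942] [ 0.1082 -0.0045  0.9941] tilt -0.003695639239274129
```

View pics/side6.png

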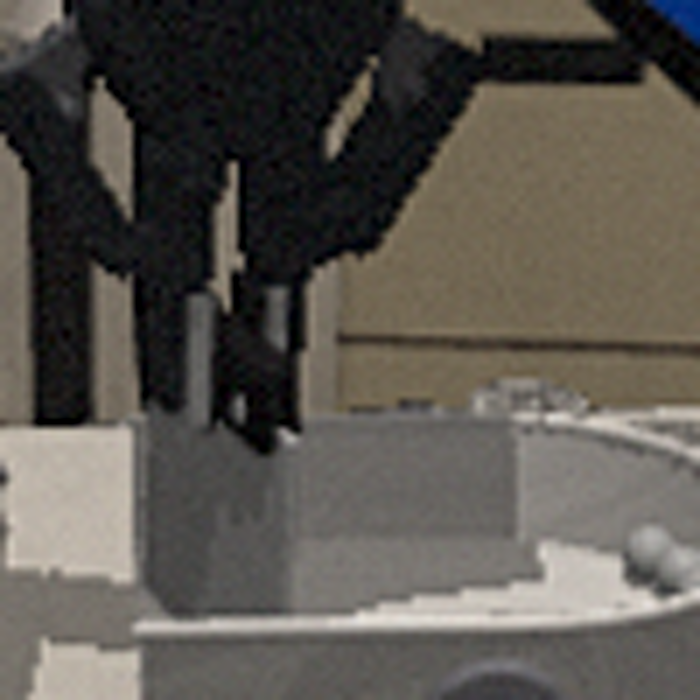

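View pics/top6.png

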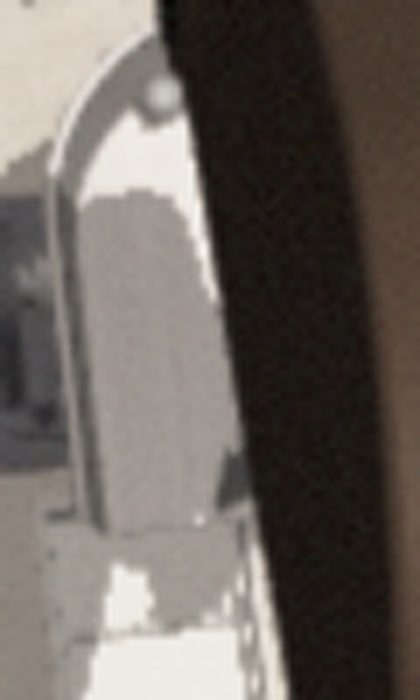

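Run:
```python
from pose import *
b=pantool(.08,-.001)
for th in(.09,.1,.11,.12,.13,.14,.15,.16,.17,.18): print(th,rel(*pantool(th,-.001),b))
b=pantool(.18,-.001)
print()
for th in np.arange(.20,.57,.02): print(th,rel(*pantool(th,-.001+min(.001,(th-.18)*.01)),b))
```

```text
0.09 [-0.003, -0.0011, 0.0, 0.0003, -0.0008, 0.0008]
0.1 [-0.006, -0.0022, 0.0, 0.0006, -0.0015, 0.0016]
0.11 [-0.009, -0.0033, 0.0, 0.0008, -0.0023, 0.0024]
0.12 [-0.012, -0.0044, -0.0, 0.0011, -0.0031, 0.0032]
0.13 [-0.015, -0.0054, -0.0, 0.0014, -0.0038, 0.004]
0.14 [-0.0179, -0.0065, 0.0, 0.0017, -0.0046, 0.0049]
0.15 [-0.0209, -0.0076, 0.0, 0.0019, -0.0053, 0.0057]
0.16 [-0.0239, -0.0087, 0.0, 0.0022, -0.006, 0.0066]
0.17 [-0.0269, -0.0098, 0.0, 0.0024, -0.0067, 0.0074]
0.18 [-0.0299, -0.0109, -0.0, 0.0027, -0.0074, 0.0083]

0.2 [-0.006, -0.0022, 0.0, 0.0006, -0.0016, 0.0013]
0.22 [-0.012, -0.0044, 0.0, 0.0011, -0.0031, 0.0027]
0.24 [-0.0179, -0.0065, 0.0, 0.0017, -0.0046, 0.0041]
0.26 [-0.0239, -0.0087, 0.0, 0.0022, -0.0061, 0.0056]
0.27999999999999997 [-0.0299, -0.0109, -0.0, 0.0027, -0.0075, 0.007]
0.29999999999999993 [-0.0359, -0.0131, 0.0, 0.0033, -0.009, 0.0088]
0.31999999999999995 [-0.0419, -0.0152, 0.0, 0.0038, -0.0103, 0.0106]
0.33999999999999997 [-0.0479, -0.0174, 0.0, 0.0043, -0.0117, 0.0124]
0.35999999999999993 [-0.0538, -0.0196, -0.0, 0.0047, -0.013, 0.0142]
0.3799999999999999 [-0.0598, -0.0218, -0.0, 0.0052, -0.0143, 0.0161]
0.3999999999999999 [-0.0658, -0.024, -0.0, 0.0056, -0.0155, 0.018]
0.41999999999999993 [-0.0718, -0.0261, 0.0, 0.0061, -0.0167, 0.0199]
0.4399999999999999 [-0.0778, -0.0283, 0.0, 0.0065, -0.0179, 0.0218]
0.4599999999999999 [-0.0838, -0.0305, -0.0, 0.0069, -0.019, 0.0238]
0.47999999999999987 [-0.0897, -0.0327, 0.0, 0.0073, -0.0201, 0.0258]
0.49999999999999983 [-0.0957, -0.0348, 0.0, 0.0077, -0.0212, 0.0278]
0.5199999999999998 [-0.1017, -0.037, 0.0, 0.0081, -0.0222, 0.0298]
0.5399999999999998 [-0.1077, -0.0392, -0.0, 0.0084, -0.0232, 0.0319]
0.5599999999999998 [-0.1137, -0.0414, 0.0, 0.0088, -0.0241, 0.034]
```

Emit:
send_rows --pt "-0.003 -0.0011 0 0.0003 -0.0008 0.0008 -1" --pt "-0.006 -0.0022 0 0.0006 -0.0015 0.0016 -1" --pt "-0.009 -0.0033 0 0.0008 -0.0023 0.0024 -1" --pt "-0.012 -0.0044 0 0.0011 -0.0031 0.0032 -1" --pt "-0.015 -0.0054 0 0.0014 -0.0038 0.004 -1" --pt "-0.0179 -0.0065 0 0.0017 -0.0046 0.0049 -1" --pt "-0.0209 -0.0076 0 0.0019 -0.0053 0.0057 -1" --pt "-0.0239 -0.0087 0 0.0022 -0.006 0.0066 -1" --pt "-0.0269 -0.0098 0 0.0024 -0.0067 0.0074 -1" --pt "-0.0299 -0.0109 0 0.0027 -0.0074 0.0083 -1" --pt "-0.0299 -0.0109 0 0.0027 -0.0074 0.0083 -1" --pt "-0.0299 -0.0109 0 0.0027 -0.0074 0.0083 -1"

```text
t: 8.2
ee_pos: [0.5781, -0.0146, 0.1661]
orientation: [1.81, 2.491, 0.064]
contact_force: [-0.2, 0.6, 2.8]
grip_width: 0.0116
```

```bash
cat > look.py <<'E'
import sys
from pose import *
k=sys.argv[1]; th=float(sys.argv[2]); 
s=read_state(); print(s['t'],s['ee_pos'],s['grip_width'],s['contact_force'],s['wrist_torque'])
print(rel(*pantool(th,-.001)))
for n in("side","top"):
    p,d=capture(n); np.savez(f'{n}{k}.npz',p=p,d=d)
    if n=='side': crop(n,p,255,120,415,280,4,f'pics/side{k}.png')
    else: crop(n,p,300,125,400,255,4.5,f'pics/top{k}.png')
P=cloud('top',np.load(f'top{k}.npz')['d']); m=np.zeros((400,640),bool); m[165:195,320:332]=1; c,n,_,_=plane(P[m]); print(c,n,'tilt',np.radians(6)-np.arctan2(n[0],n[2]))
E
python3 look.py 7 .18
```

```text
8.2 [ 0.57805228 -0.01462814  0.16612785] 0.011557451549614312 [-0.22178349  0.58467042  2.83678999] [-0.00705397 -0.08737836 -0.00062257]
[-0.0003, -0.0001, 0.0, -0.0002, 0.0007, -0.0006]
[0.6228 0.0446 0.096 ] [-0.1228 -0.9923  0.0185] tilt 1.5259890649108554
```

View pics/side7.png

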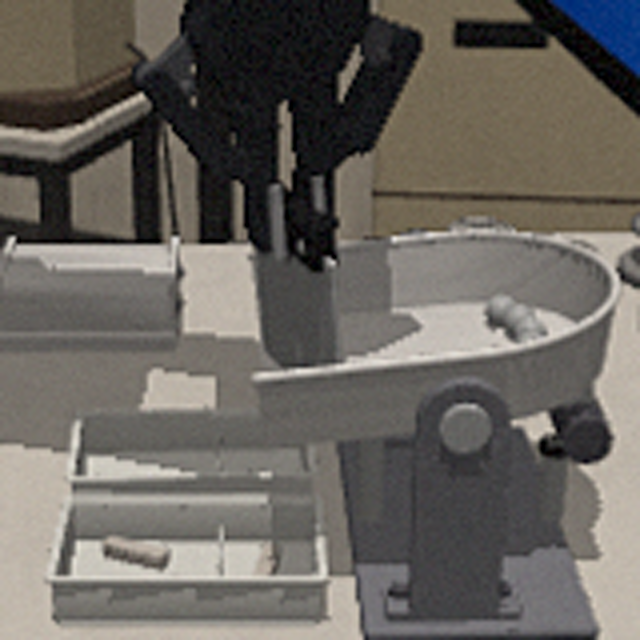

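View pics/top7.png

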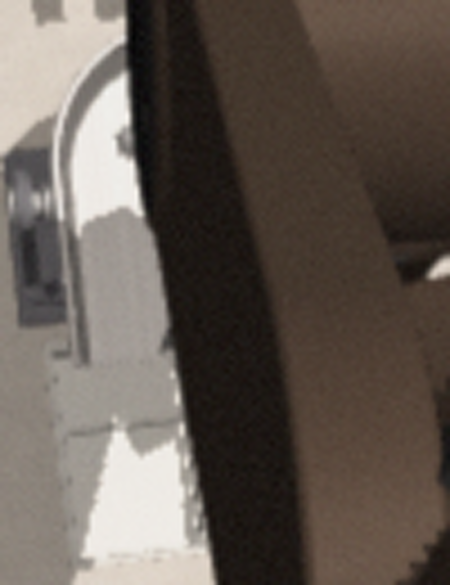

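Emit:
send_rows --pt "0 0 0 0 0 0 -1" --pt "0 0 0 0 0 0 -1" --pt "0 0 0 0 0 0 -1" --pt "0 0 0 0 0 0 -1" --pt "0 0 0 0 0 0 -1" --pt "0 0 0 0 0 0 -1" --pt "0 0 0 0 0 0 -1" --pt "0 0 0 0 0 0 -1"

```text
t: 8.97
ee_pos: [0.5781, -0.0146, 0.1661]
orientation: [1.81, 2.491, 0.064]
contact_force: [0.5, 0.1, 1.5]
grip_width: 0.0115
```

```bash
python3 look.py 8 .18
```

```text
8.9667 [ 0.5780725  -0.01464441  0.16606716] 0.011450731272196597 [0.46955256 0.08875549 1.48354561] [-0.12381181 -0.00752419  0.04400563]
[-0.0003, -0.0002, 0.0, -0.0002, 0.0007, -0.0006]
[0.6228 0.0446 0.096 ] [-0.1229 -0.9922  0.019 ] tilt 1.522133122789503
```

View pics/side8.png

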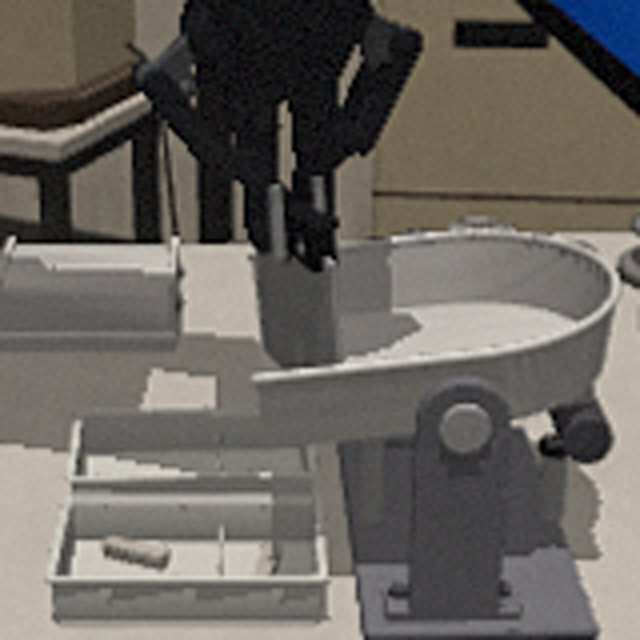

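View pics/top8.png

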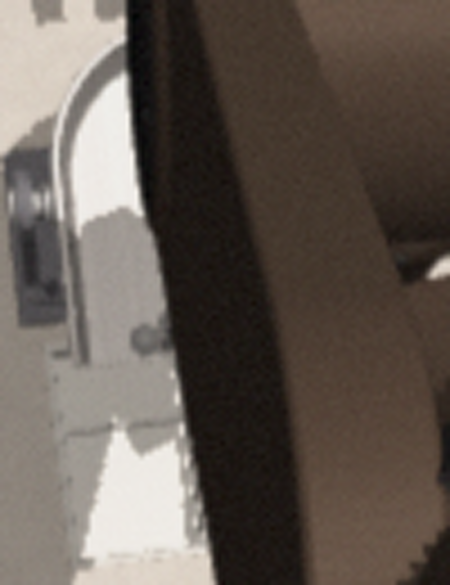

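Emit:
send_rows --pt "0 0 0 0 0 0 -1" --pt "0 0 0 0 0 0 -1" --pt "0 0 0 0 0 0 -1" --pt "0 0 0 0 0 0 -1" --pt "0 0 0 0 0 0 -1" --pt "0 0 0 0 0 0 -1" --pt "0 0 0 0 0 0 -1" --pt "0 0 0 0 0 0 -1"

```text
t: 9.73
ee_pos: [0.5781, -0.0146, 0.1661]
orientation: [1.81, 2.491, 0.064]
contact_force: [-0.3, 0.3, 1.7]
grip_width: 0.0116
```

```bash
python3 look.py 9 .18
```

```text
9.7333 [ 0.57809791 -0.01461202  0.16609617] 0.01159952323912787 [-0.30073442  0.25324875  1.65038699] [-0.14529794  0.10821101 -0.02096314]
[-0.0003, -0.0001, 0.0, -0.0002, 0.0006, -0.0006]
[0.6229 0.0446 0.096 ] [-0.1242 -0.9921  0.0183] tilt 1.5292256794360988
```

View pics/top9.png

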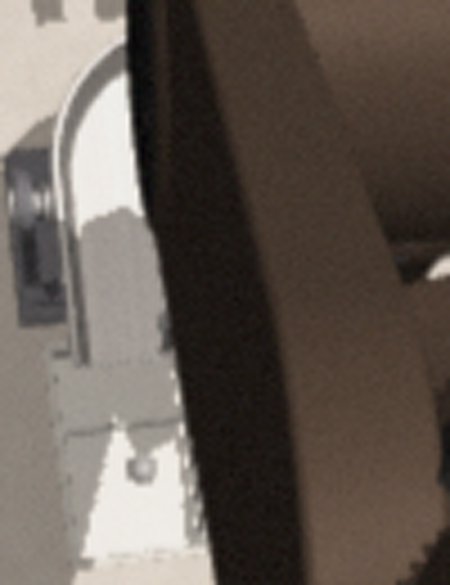

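View pics/side9.png

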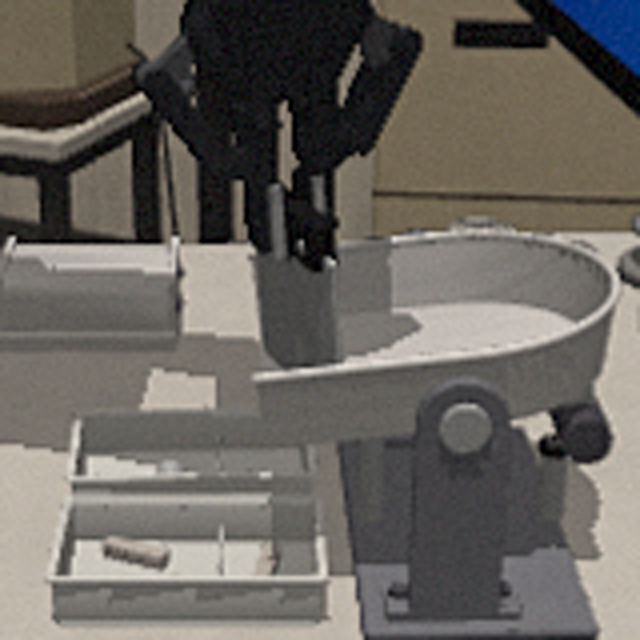

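Emit:
send_rows --pt "-0.003 -0.0011 0 0.0003 -0.0008 0.0007 -1" --pt "-0.006 -0.0022 0 0.0006 -0.0016 0.0013 -1" --pt "-0.009 -0.0033 0 0.0009 -0.0024 0.002 -1" --pt "-0.012 -0.0044 0 0.0011 -0.0031 0.0027 -1" --pt "-0.015 -0.0055 0 0.0014 -0.0039 0.0034 -1" --pt "-0.0179 -0.0065 0 0.0017 -0.0046 0.0041 -1" --pt "-0.0209 -0.0076 0 0.002 -0.0054 0.0049 -1" --pt "-0.0239 -0.0087 0 0.0022 -0.0061 0.0056 -1" --pt "-0.0269 -0.0098 0 0.0025 -0.0068 0.0063 -1" --pt "-0.0299 -0.0109 0 0.0027 -0.0075 0.007 -1" --pt "-0.0299 -0.0109 0 0.0027 -0.0075 0.007 -1" --pt "-0.0299 -0.0109 0 0.0027 -0.0075 0.007 -1" --pt "-0.0299 -0.0109 0 0.0027 -0.0075 0.007 -1" --pt "-0.0299 -0.0109 0 0.0027 -0.0075 0.007 -1"

```text
t: 11.0
ee_pos: [0.5721, -0.0144, 0.16]
orientation: [1.76, 2.422, 0.146]
contact_force: [-2.1, 0.1, 1.4]
grip_width: 0.0116
```

```bash
python3 look.py 10 .28
```

```text
11.0 [ 0.57210762 -0.01440216  0.15997925] 0.011646407365241036 [-2.08509238  0.11592763  1.4097679 ] [-0.1315881   0.42158517 -0.06865781]
[-0.0004, -0.0002, -0.0, -0.0002, 0.0007, 0.0007]
[0.6227 0.0447 0.0962] [-0.1172 -0.9929  0.0187] tilt 1.5172934608087225
```

View pics/top10.png

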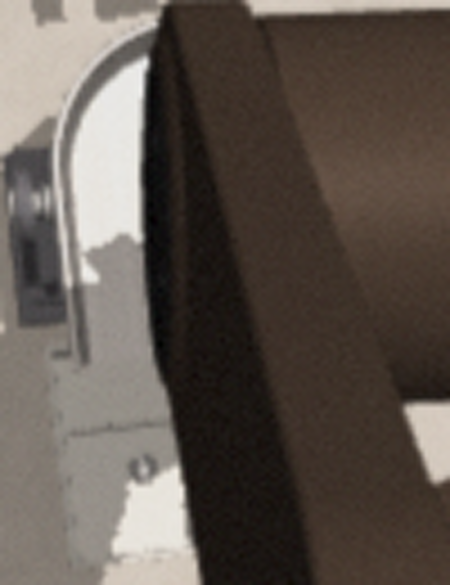

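View pics/side10.png

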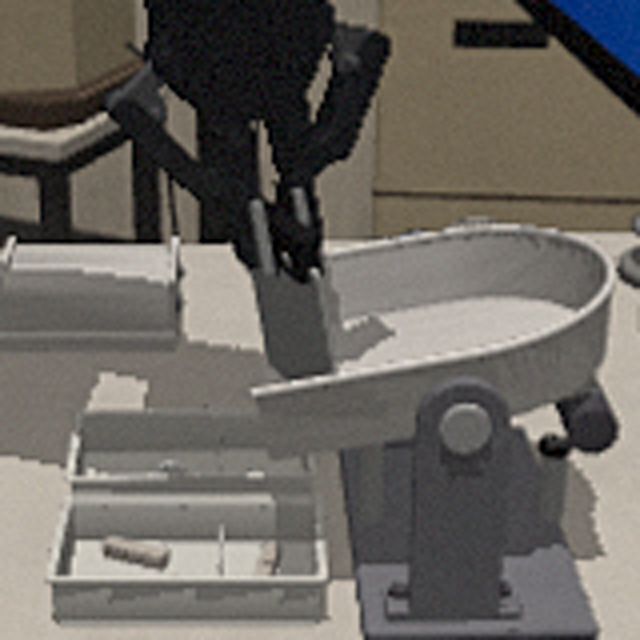

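Run:
```python
from pose import *
b=pantool(.28,-.000)
for th in np.arange(.29,.43,.01): print(round(th,2),rel(*pantool(th,0),b))
s=np.load('side10.npz')['p'];crop('side',s,300,175,360,235,12,'pics/s10z.png')
```

```text
0.29 [-0.003, -0.0011, -0.0, 0.0003, -0.0008, 0.0008]
0.3 [-0.006, -0.0022, 0.0, 0.0006, -0.0016, 0.0016]
0.31 [-0.009, -0.0033, 0.0, 0.0009, -0.0023, 0.0024]
0.32 [-0.012, -0.0044, 0.0, 0.0011, -0.0031, 0.0032]
0.33 [-0.015, -0.0054, 0.0, 0.0014, -0.0039, 0.004]
0.34 [-0.0179, -0.0065, 0.0, 0.0017, -0.0046, 0.0049]
0.35 [-0.0209, -0.0076, 0.0, 0.002, -0.0054, 0.0057]
0.36 [-0.0239, -0.0087, -0.0, 0.0022, -0.0061, 0.0066]
0.37 [-0.0269, -0.0098, 0.0, 0.0025, -0.0068, 0.0074]
0.38 [-0.0299, -0.0109, 0.0, 0.0027, -0.0075, 0.0083]
0.39 [-0.0329, -0.012, 0.0, 0.003, -0.0083, 0.0092]
0.4 [-0.0359, -0.0131, 0.0, 0.0033, -0.009, 0.01]
0.41 [-0.0389, -0.0142, 0.0, 0.0035, -0.0097, 0.0109]
0.42 [-0.0419, -0.0152, 0.0, 0.0038, -0.0103, 0.0118]
0.43 [-0.0449, -0.0163, 0.0, 0.004, -0.011, 0.0127]
```

View pics/s10z.png

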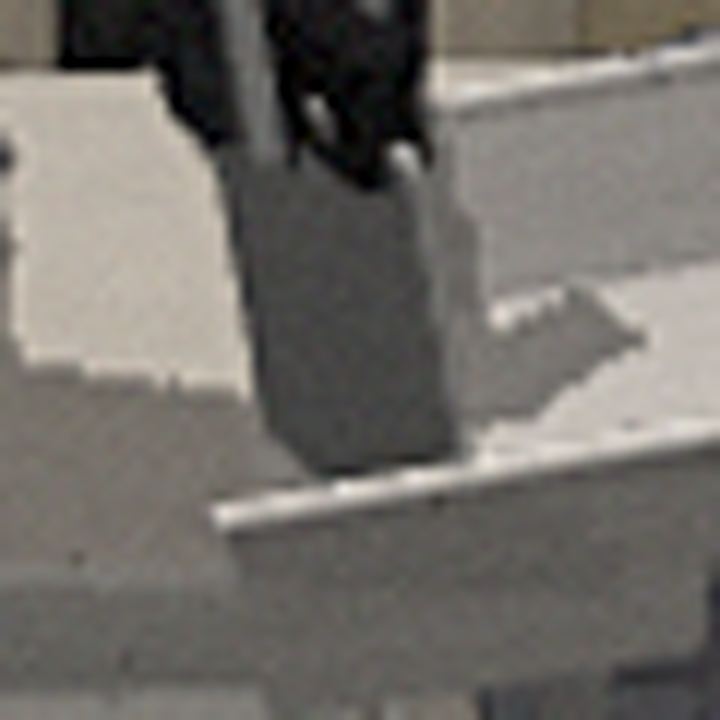

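Emit:
send_rows --pt "-0.003 -0.0011 0 0.0003 -0.0008 0.0008 -1" --pt "-0.006 -0.0022 0 0.0006 -0.0016 0.0016 -1" --pt "-0.009 -0.0033 0 0.0009 -0.0023 0.0024 -1" --pt "-0.012 -0.0044 0 0.0011 -0.0031 0.0032 -1" --pt "-0.015 -0.0054 0 0.0014 -0.0039 0.004 -1" --pt "-0.0179 -0.0065 0 0.0017 -0.0046 0.0049 -1" --pt "-0.0209 -0.0076 0 0.002 -0.0054 0.0057 -1" --pt "-0.0239 -0.0087 0 0.0022 -0.0061 0.0066 -1" --pt "-0.0269 -0.0098 0 0.0025 -0.0068 0.0074 -1" --pt "-0.0299 -0.0109 0 0.0027 -0.0075 0.0083 -1" --pt "-0.0329 -0.012 0 0.003 -0.0083 0.0092 -1" --pt "-0.0359 -0.0131 0 0.0033 -0.009 0.01 -1" --pt "-0.0389 -0.0142 0 0.0035 -0.0097 0.0109 -1" --pt "-0.0419 -0.0152 0 0.0038 -0.0103 0.0118 -1" --pt "-0.0449 -0.0163 0 0.004 -0.011 0.0127 -1" --pt "-0.0449 -0.0163 0 0.004 -0.011 0.0127 -1" --pt "-0.0449 -0.0163 0 0.004 -0.011 0.0127 -1" --pt "-0.0449 -0.0163 0 0.004 -0.011 0.0127 -1"

```text
t: 12.6
ee_pos: [0.5644, -0.0141, 0.1483]
orientation: [1.682, 2.315, 0.261]
contact_force: [-1.1, 0.2, 1.8]
grip_width: 0.0118
```

```bash
python3 look.py 11 .43
```

```text
12.6 [ 0.56444252 -0.01410845  0.14825233] 0.011813472814797334 [-1.1052954   0.21839688  1.76509138] [-0.09274819  0.31635826 -0.03981648]
[-0.0005, -0.0003, 0.0, -0.0004, 0.001, 0.0008]
[0.6261 0.0436 0.0838] [-0.3209  0.0049  0.9471] tilt 0.4314035437989002
```

View pics/top11.png

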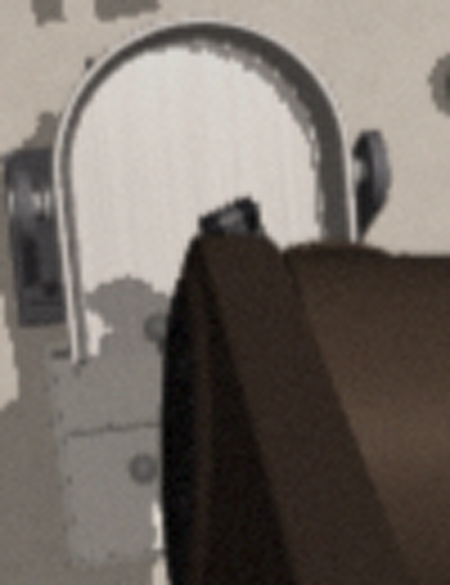

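View pics/side11.png

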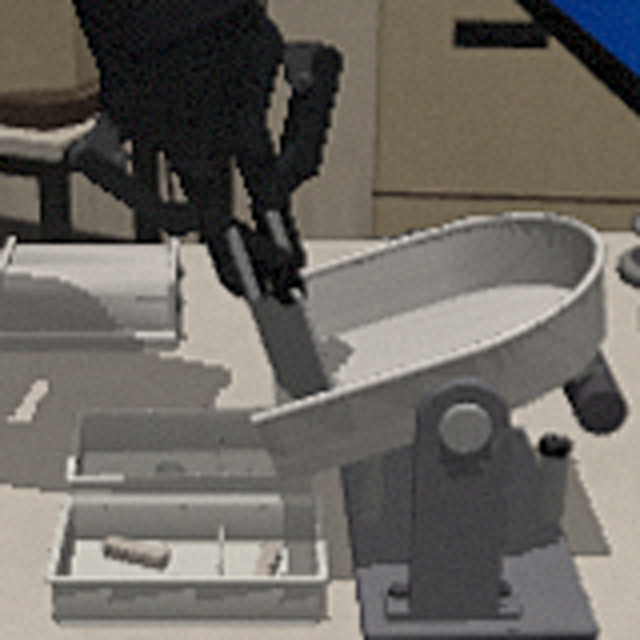

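Run:
```python
from pose import *
b=pantool(.43,-.000)
for th in np.arange(.44,.58,.01): print(round(th,2),rel(*pantool(th,0),b))
```

```text
0.44 [-0.003, -0.0011, 0.0, 0.0003, -0.0008, 0.0008]
0.45 [-0.006, -0.0022, 0.0, 0.0006, -0.0016, 0.0016]
0.46 [-0.009, -0.0033, -0.0, 0.0009, -0.0023, 0.0024]
0.47 [-0.012, -0.0044, 0.0, 0.0011, -0.0031, 0.0032]
0.48 [-0.015, -0.0054, 0.0, 0.0014, -0.0039, 0.004]
0.49 [-0.0179, -0.0065, 0.0, 0.0017, -0.0046, 0.0049]
0.5 [-0.0209, -0.0076, 0.0, 0.002, -0.0054, 0.0057]
0.51 [-0.0239, -0.0087, 0.0, 0.0022, -0.0061, 0.0066]
0.52 [-0.0269, -0.0098, 0.0, 0.0025, -0.0068, 0.0074]
0.53 [-0.0299, -0.0109, 0.0, 0.0027, -0.0075, 0.0083]
0.54 [-0.0329, -0.012, 0.0, 0.003, -0.0083, 0.0092]
0.55 [-0.0359, -0.0131, 0.0, 0.0033, -0.009, 0.01]
0.56 [-0.0389, -0.0142, 0.0, 0.0035, -0.0097, 0.0109]
0.57 [-0.0419, -0.0152, -0.0, 0.0038, -0.0103, 0.0118]
```

Emit:
send_rows --pt "0 0 0 0 0 0 -1" --pt "0 0 0 0 0 0 -1" --pt "0 0 0 0 0 0 -1" --pt "0 0 0 0 0 0 -1" --pt "0 0 0 0 0 0 -1" --pt "0 0 0 0 0 0 -1"

```text
t: 13.2
ee_pos: [0.5646, -0.0142, 0.1483]
orientation: [1.682, 2.315, 0.262]
contact_force: [-2.9, 0.5, 0.6]
grip_width: 0.0116
```

```bash
python3 look.py 12 .43
```

```text
13.2 [ 0.56457734 -0.01415702  0.14833282] 0.01164634836021329 [-2.93005647  0.46974527  0.63951397] [ 0.02131324  0.64231114 -0.00575959]
[-0.0003, -0.0002, -0.0, -0.0003, 0.0009, 0.0008]
[0.6261 0.0436 0.0837] [-0.3197  0.0051  0.9475] tilt 0.4301386252357371
```

View pics/top12.png

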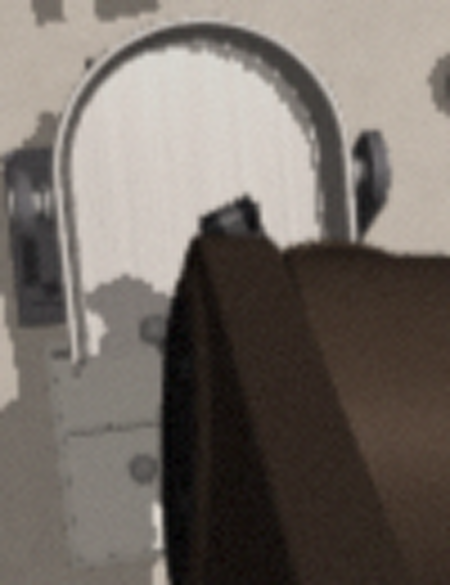

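Run:
```python
from pose import *
for k in(11,12):
    p=np.load(f'top{k}.npz')['p']; crop('top',cv2.convertScaleAbs(p,alpha=1.5),310,180,345,240,12,f'pics/t{k}z.png')
a=cv2.imread('pics/t11z.png');b=cv2.imread('pics/t12z.png'); cv2.imwrite('pics/tz.png',cv2.resize(np.hstack([a,b]),None,fx=.83,fy=.83))
```

```text
(no output)
```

View pics/tz.png

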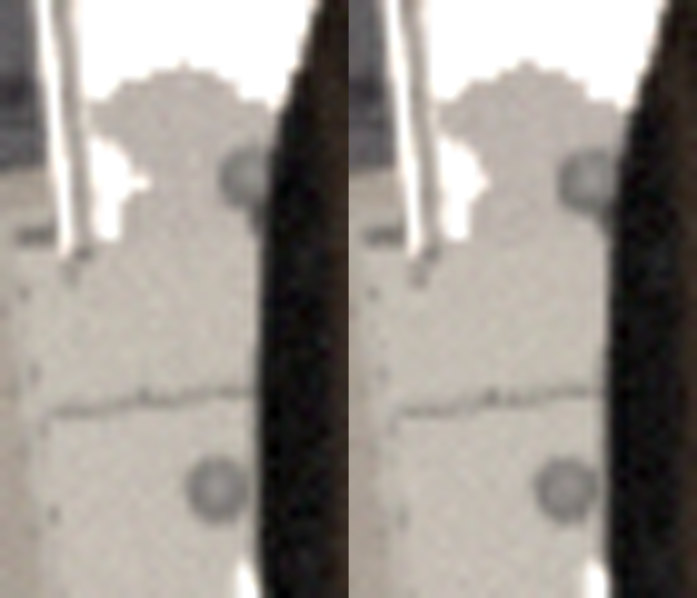

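Emit:
send_rows --pt "-0.003 -0.0011 0 0.0003 -0.0008 0.0008 -1" --pt "-0.006 -0.0022 0 0.0006 -0.0016 0.0016 -1" --pt "-0.009 -0.0033 0 0.0009 -0.0023 0.0024 -1" --pt "-0.012 -0.0044 0 0.0011 -0.0031 0.0032 -1" --pt "-0.015 -0.0054 0 0.0014 -0.0039 0.004 -1" --pt "-0.0179 -0.0065 0 0.0017 -0.0046 0.0049 -1" --pt "-0.0209 -0.0076 0 0.002 -0.0054 0.0057 -1" --pt "-0.0239 -0.0087 0 0.0022 -0.0061 0.0066 -1" --pt "-0.0269 -0.0098 0 0.0025 -0.0068 0.0074 -1" --pt "-0.0299 -0.0109 0 0.0027 -0.0075 0.0083 -1" --pt "-0.0329 -0.012 0 0.003 -0.0083 0.0092 -1" --pt "-0.0359 -0.0131 0 0.0033 -0.009 0.01 -1" --pt "-0.0359 -0.0131 0 0.0033 -0.009 0.01 -1" --pt "-0.0359 -0.0131 0 0.0033 -0.009 0.01 -1" --pt "-0.0359 -0.0131 0 0.0033 -0.009 0.01 -1" --pt "-0.0359 -0.0131 0 0.0033 -0.009 0.01 -1" --pt "-0.0359 -0.0131 0 0.0033 -0.009 0.01 -1" --pt "-0.0359 -0.0131 0 0.0033 -0.009 0.01 -1"

```text
t: 14.8
ee_pos: [0.5626, -0.0151, 0.1451]
orientation: [1.624, 2.237, 0.344]
contact_force: [-1.2, 0.6, 1.5]
grip_width: 0.0117
```

```bash
python3 look.py 13 .55
```

```text
14.8 [ 0.56264535 -0.01507609  0.14509985] 0.011689177762065626 [-1.22919544  0.57254317  1.46154524] [0.18005915 0.46849554 0.07877839]
[-0.0032, -0.0025, 0.0, 0.0031, -0.005, 0.0072]
[0.6267 0.0435 0.0826] [-0.3613  0.0226  0.9322] tilt 0.47447166166008603
```

View pics/top13.png

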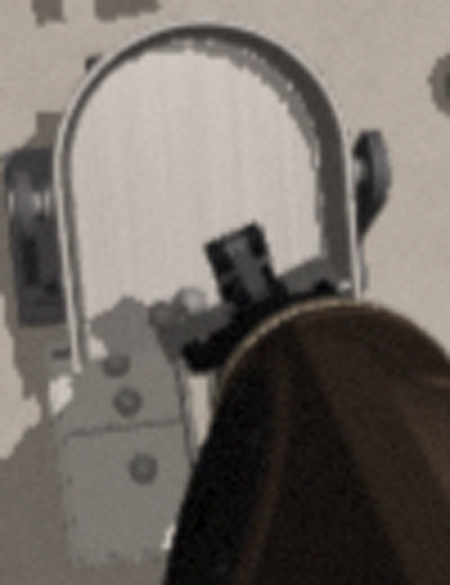

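View pics/side13.png

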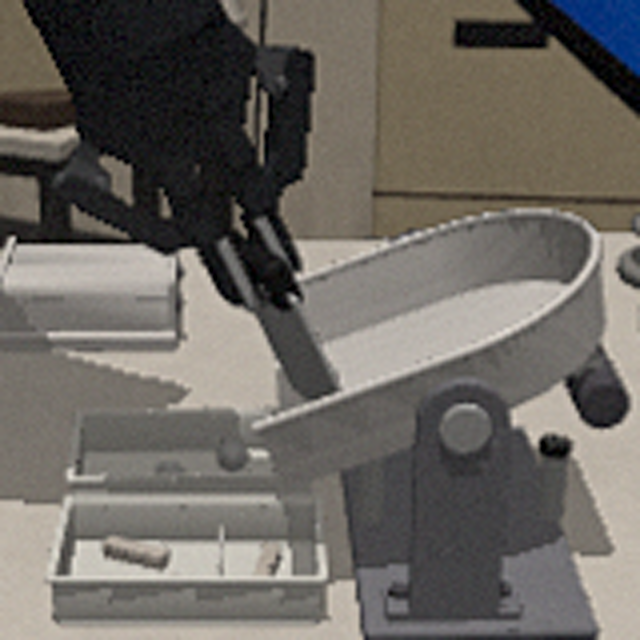

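Emit:
send_rows --pt "0 0 0 0 0 0 -1" --pt "0 0 0 0 0 0 -1" --pt "0 0 0 0 0 0 -1" --pt "0 0 0 0 0 0 -1" --pt "0 0 0 0 0 0 -1" --pt "0 0 0 0 0 0 -1" --pt "0 0 0 0 0 0 -1" --pt "0 0 0 0 0 0 -1"

```text
t: 15.57
ee_pos: [0.5626, -0.0151, 0.1451]
orientation: [1.624, 2.237, 0.344]
contact_force: [-1.0, -0.7, 1.3]
grip_width: 0.0117
```

```bash
python3 look.py 14 .55; python3 -c "
from h import *
print(read_state()['joint_positions'])"
```

```text
15.5667 [ 0.56258415 -0.01509586  0.14513759] 0.011674330168691764 [-1.01416082 -0.7102474   1.30228104] [0.1848334  0.40793461 0.07934129]
[-0.0033, -0.0025, -0.0, 0.0031, -0.0049, 0.0073]
[0.6267 0.0436 0.0829] [-0.3596  0.038   0.9323] tilt 0.4728491925815016
[-0.10074063  0.37740468  2.24690174  0.35384548  0.09098316 -0.76136853]
```

View pics/top14.png

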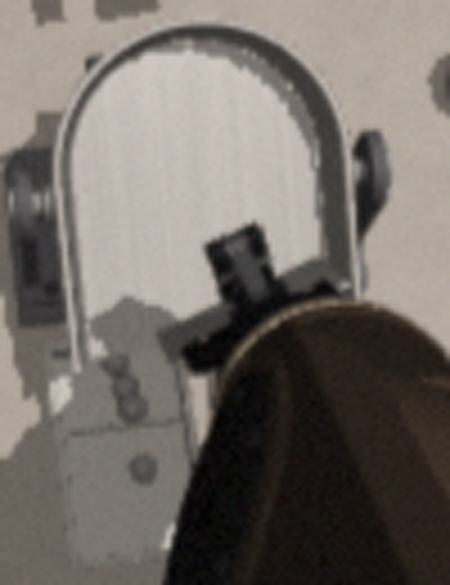

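View pics/side14.png

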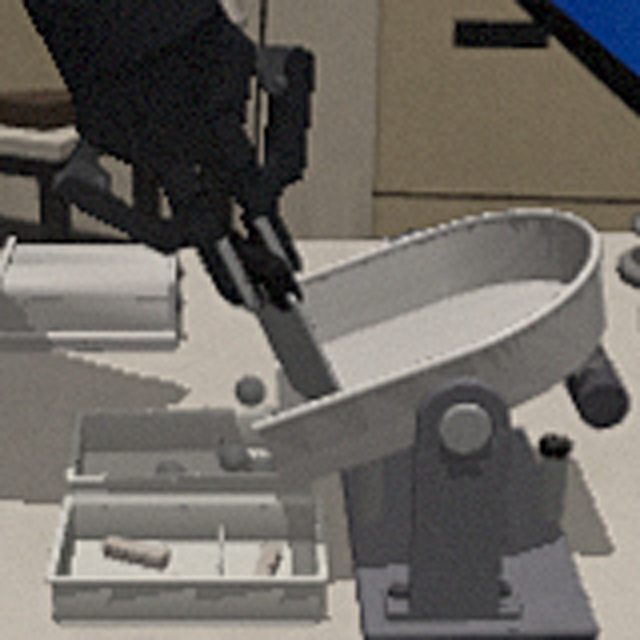

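Emit:
send_rows --pt "0 0 0 0 0 0 -1" --pt "0 0 0 0 0 0 -1" --pt "0 0 0 0 0 0 -1" --pt "0 0 0 0 0 0 -1" --pt "0 0 0 0 0 0 -1" --pt "0 0 0 0 0 0 -1"

```text
t: 16.17
ee_pos: [0.5626, -0.0151, 0.1451]
orientation: [1.624, 2.237, 0.344]
contact_force: [-1.6, 0.3, 2.0]
grip_width: 0.0117
```

```bash
python3 look.py 15 .55
python3 - <<'E'
from h import *
p=np.load('top15.npz')['p']; crop('top',cv2.convertScaleAbs(p,alpha=1.5),308,185,348,245,12,'pics/t15z.png')
p=np.load('side15.npz')['p']; crop('side',cv2.convertScaleAbs(p,alpha=1.3),265,200,345,275,9,'pics/s15z.png')
E
```

```text
16.1667 [ 0.5625727  -0.01510205  0.14511453] 0.011678461699679328 [-1.62926383  0.33709006  2.04358508] [0.1229785  0.34215801 0.04907881]
[-0.0033, -0.0025, -0.0, 0.0031, -0.0049, 0.0073]
[0.6265 0.0436 0.0825] [-0.3622  0.0106  0.932 ] tilt 0.4753831992434927
```

View pics/t15z.png

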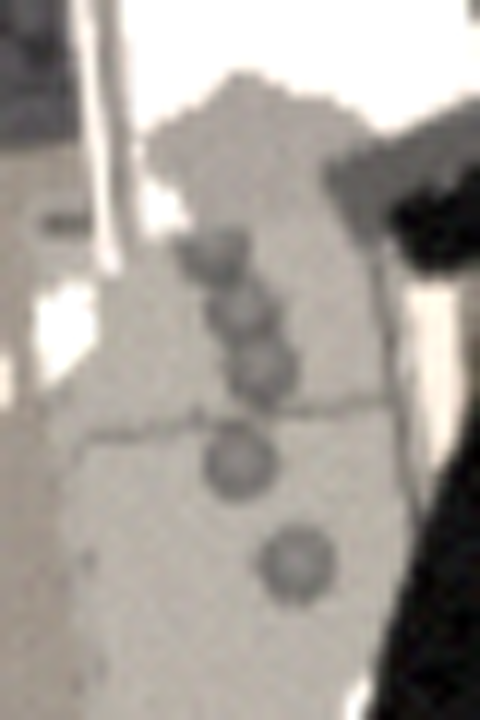

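View pics/s15z.png

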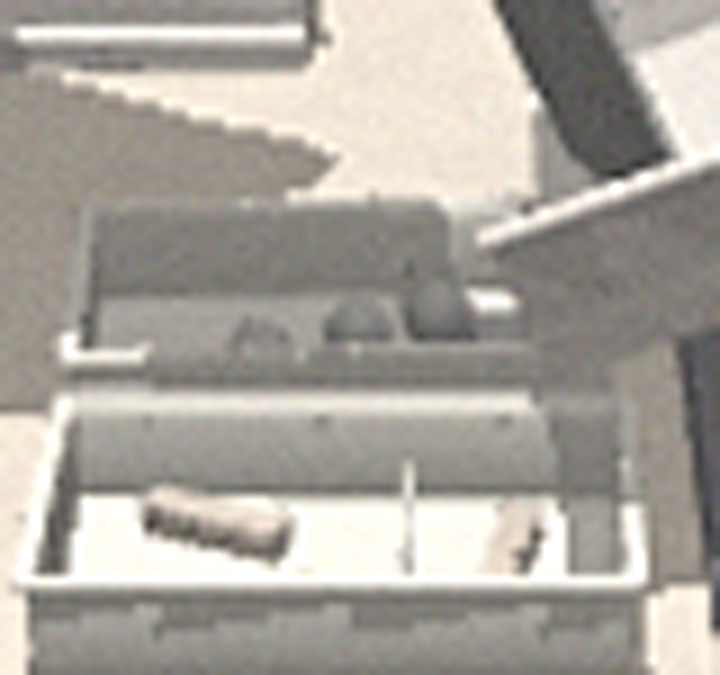

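Run:
```python
from pose import *
for th in (.44,.42,.40,.38): print(th,rel(*pantool(th,0)))
```

```text
0.44 [0.0297, 0.0095, 0.0001, -0.0001, 0.0041, -0.0022]
0.42 [0.0356, 0.0117, 0.0001, -0.0007, 0.0059, -0.0036]
0.4 [0.0416, 0.0138, 0.0001, -0.0014, 0.0076, -0.0049]
0.38 [0.0476, 0.016, 0.0001, -0.002, 0.0094, -0.0062]
```

Emit:
send_rows --pt "0.01 0.003 0 0 0.0014 -0.0007 -1" --pt "0.02 0.006 0 0 0.0028 -0.0014 -1" --pt "0.0297 0.0095 0 -0.0001 0.0041 -0.0022 -1" --pt "0.0356 0.0117 0 -0.0007 0.0059 -0.0036 -1" --pt "0.0416 0.0138 0 -0.0014 0.0076 -0.0049 -1" --pt "0.0476 0.016 0 -0.002 0.0094 -0.0062 -1" --pt "0.0476 0.016 0 -0.002 0.0094 -0.0062 -1" --pt "0.0476 0.016 0 -0.002 0.0094 -0.0062 -1" --pt "0.0476 0.016 0 -0.002 0.0094 -0.0062 -1"

```text
t: 17.02
ee_pos: [0.5676, -0.0142, 0.1528]
orientation: [1.707, 2.349, 0.226]
contact_force: [-0.2, 0.3, 3.0]
grip_width: 0.0115
```

Run:
```python
from pose import *
s=read_state(); print(s['t'],s['ee_pos'],s['contact_force'],s['joint_positions'])
print(rel(*pantool(.38,0)))
for th in np.arange(.34,-.01,-.03): print(round(th,2),rel(*pantool(th,-0.0)))
print(rel(*pantool(0,.06)))
```

```text
17.0167 [ 0.56757615 -0.01424699  0.15284621] [-0.15605697  0.29028302  3.00556889] [-0.08749884  0.38699075  2.10292942  0.03889864  0.37587872 -0.43609854]
[0.0003, 0.0001, 0.0001, 0.0001, -0.0001, -0.0001]
0.34 [0.0123, 0.0045, 0.0001, -0.0011, 0.0031, -0.0032]
0.31 [0.0213, 0.0078, 0.0001, -0.002, 0.0056, -0.0054]
0.28 [0.0302, 0.011, 0.0001, -0.003, 0.0082, -0.0075]
0.25 [0.0392, 0.0143, 0.0001, -0.0039, 0.0108, -0.0096]
0.22 [0.0482, 0.0176, 0.0001, -0.0049, 0.0135, -0.0115]
0.19 [0.0572, 0.0208, 0.0001, -0.0059, 0.0162, -0.0134]
0.16 [0.0661, 0.0241, 0.0001, -0.0069, 0.019, -0.0152]
0.13 [0.0751, 0.0274, 0.0001, -0.0079, 0.0218, -0.0169]
0.1 [0.0841, 0.0306, 0.0001, -0.009, 0.0247, -0.0185]
0.07 [0.0931, 0.0339, 0.0001, -0.01, 0.0276, -0.0201]
0.04 [0.102, 0.0372, 0.0001, -0.0111, 0.0306, -0.0215]
0.01 [0.111, 0.0404, 0.0001, -0.0122, 0.0336, -0.0228]
[0.114, 0.0415, 0.0001, -0.0221, 0.0608, -0.0929]
```

Emit:
send_rows --pt "0.0123 0.0045 0 -0.0011 0.0031 -0.0032 -1" --pt "0.0213 0.0078 0 -0.002 0.0056 -0.0054 -1" --pt "0.0302 0.011 0 -0.003 0.0082 -0.0075 -1" --pt "0.0392 0.0143 0 -0.0039 0.0108 -0.0096 -1" --pt "0.0482 0.0176 0 -0.0049 0.0135 -0.0115 -1" --pt "0.0572 0.0208 0 -0.0059 0.0162 -0.0134 -1" --pt "0.0661 0.0241 0 -0.0069 0.019 -0.0152 -1" --pt "0.0751 0.0274 0 -0.0079 0.0218 -0.0169 -1" --pt "0.0841 0.0306 0 -0.009 0.0247 -0.0185 -1" --pt "0.0931 0.0339 0 -0.01 0.0276 -0.0201 -1" --pt "0.102 0.0372 0 -0.0111 0.0306 -0.0215 -1" --pt "0.111 0.0404 0 -0.0122 0.0336 -0.0228 -1" --pt "0.114 0.0415 0 -0.013 0.0365 -0.03 -1" --pt "0.114 0.0415 0 -0.015 0.042 -0.045 -1" --pt "0.114 0.0415 0 -0.0185 0.0515 -0.069 -1" --pt "0.114 0.0415 0 -0.0221 0.0608 -0.0929 -1" --pt "0.114 0.0415 0 -0.0221 0.0608 -0.0929 -1" --pt "0.114 0.0415 0 -0.0221 0.0608 -0.0929 -1"

```text
t: 18.52
ee_pos: [0.5972, -0.0151, 0.2387]
orientation: [-1.795, -2.471, 0.089]
contact_force: [-0.3, -0.4, -2.3]
grip_width: 0.0117
```

```bash
python3 look.py 16 0
python3 - <<'E'
from pose import *
# tool pose at extraction end (measured at t=3.72)
pE=np.array([0.46990608,0.31999905,0.13592202]); RE=Rot.from_rotvec([-0.04246539,-3.02842049,0.80954773]).as_matrix()
print('to above', rel(pE+[0,0,.1],RE)); print('to E',rel(pE,RE))
E
```

```text
18.5167 [ 0.59719102 -0.01512938  0.23866164] 0.01165738716898348 [-0.28105586 -0.37172964 -2.32489041] [ 0.02779089 -0.07099135  0.06421846]
[0.0001, 0.0, 0.0001, -0.0001, -0.0002, 0.0765]
[0.6237 0.0444 0.0942] [0.1129 0.     0.9936] tilt -0.008422193638738543
to above [0.1238, -0.1309, -0.3723, 0.4467, -0.0194, 0.0202]
to E [0.1238, -0.1309, -0.3723, 0.4421, -0.0068, 0.1445]
```

View pics/side16.png

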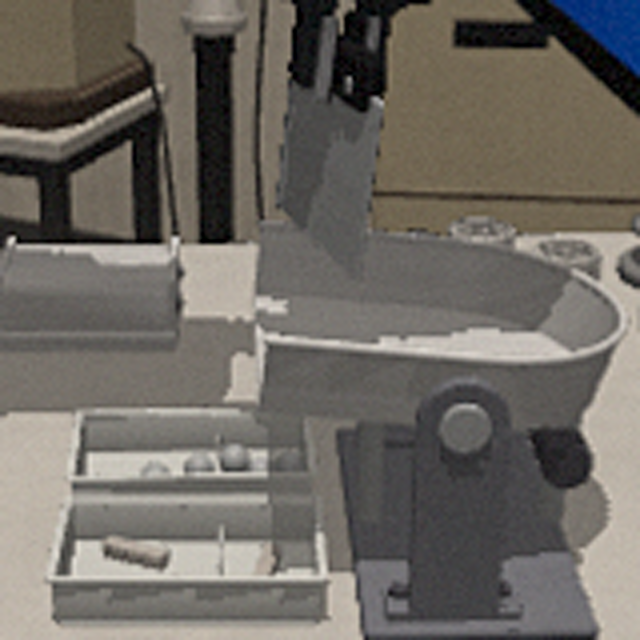

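View pics/top16.png

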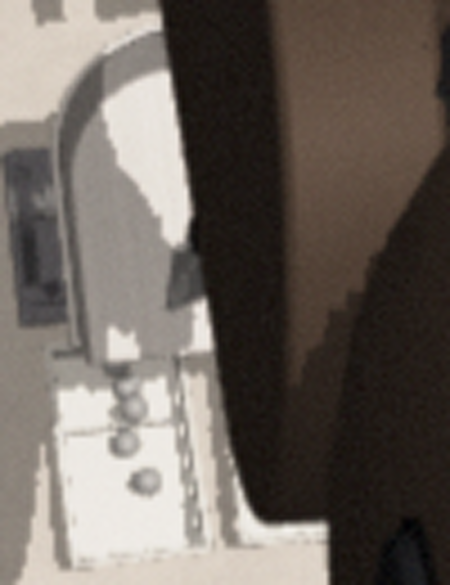

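Emit:
send_rows --pt "0 0 0 0 0 -0.025 -1" --pt "0.0138 -0.0145 -0.0414 0.04 -0.003 -0.02 -1" --pt "0.0275 -0.0291 -0.0827 0.08 -0.006 -0.015 -1" --pt "0.0413 -0.0436 -0.1241 0.13 -0.008 -0.01 -1" --pt "0.055 -0.0582 -0.1655 0.18 -0.01 -0.005 -1" --pt "0.0688 -0.0727 -0.2068 0.23 -0.012 0 -1" --pt "0.0825 -0.0873 -0.2482 0.28 -0.014 0.005 -1" --pt "0.0963 -0.1018 -0.2896 0.33 -0.016 0.01 -1" --pt "0.11 -0.1164 -0.3309 0.38 -0.018 0.015 -1" --pt "0.1238 -0.1309 -0.3723 0.42 -0.019 0.02 -1" --pt "0.1238 -0.1309 -0.3723 0.4467 -0.0194 0.0202 -1" --pt "0.1238 -0.1309 -0.3723 0.4467 -0.0194 0.0202 -1" --pt "0.1238 -0.1309 -0.3723 0.4467 -0.0194 0.0202 -1" --pt "0.1238 -0.1309 -0.3723 0.4448 -0.0144 0.07 -1" --pt "0.1238 -0.1309 -0.3723 0.4428 -0.009 0.12 -1" --pt "0.1238 -0.1309 -0.3723 0.4421 -0.0068 0.1445 -1" --pt "0.1238 -0.1309 -0.3723 0.4421 -0.0068 0.1445 -1" --pt "0.1238 -0.1309 -0.3723 0.4421 -0.0068 0.1445 -1" --pt "0.1238 -0.1309 -0.3723 0.4421 -0.0068 0.1445 -1"

```text
t: 20.2
ee_pos: [0.4717, 0.3196, 0.1379]
orientation: [-0.046, -3.03, 0.809]
contact_force: [0.6, 0.5, -0.8]
grip_width: 0.0116
```

Run:
```python
from pose import *
s=read_state(); print(s['t'],s['ee_pos'],s['orientation'],s['grip_width'],s['contact_force'])
pE=np.array([0.46990608,0.31999905,0.13592202]); RE=Rot.from_rotvec([-0.04246539,-3.02842049,0.80954773]).as_matrix()
print('to E',rel(pE,RE))
for n in("side","top"):
    p,d=capture(n); np.savez(f'{n}17.npz',p=p,d=d)
    q=np.load(f'{n}3.npz')['p']
    if n=='side': crop(n,np.hstack([q[110:205,240:310],p[110:205,240:310]]),0,0,140,95,5.7,'pics/side17.png')
    else: crop(n,np.hstack([q[225:290,195:275],p[225:290,195:275]]),0,0,160,65,5,'pics/top17.png')
P=cloud('top',np.load('top17.npz')['d']);Q=cloud('top',np.load('top3.npz')['d']); m=np.zeros((400,640),bool); m[245:280,218:230]=1
print(plane(Q[m]),plane(P[m]))
P=cloud('side',np.load('side17.npz')['d']);Q=cloud('side',np.load('side3.npz')['d']); m=np.zeros((400,640),bool); m[152:172,262:293]=1
print(plane(Q[m]),plane(P[m]))
```

```text
20.2 [0.47169386 0.31955228 0.13791639] [-0.04613939 -3.03031881  0.80925514] 0.011579892392615563 [ 0.5623876   0.50656974 -0.75334137]
to E [0.0002, 0.0004, -0.0009, 0.0023, 0.0017, 0.0019]
(array([0.4657, 0.2958, 0.0964]), array([-0.0221, -0.8682,  0.4957]), 0.001, 408) (array([0.4656, 0.2954, 0.098 ]), array([-0.0254, -0.8622,  0.5059]), 0.0009, 414)
(array([0.4709, 0.2949, 0.0977]), array([-0.0291, -0.8642,  0.5023]), 0.0018, 602) (array([0.4708, 0.2937, 0.0981]), array([-0.0303, -0.8644,  0.5019]), 0.0018, 605)
```

View pics/side17.png

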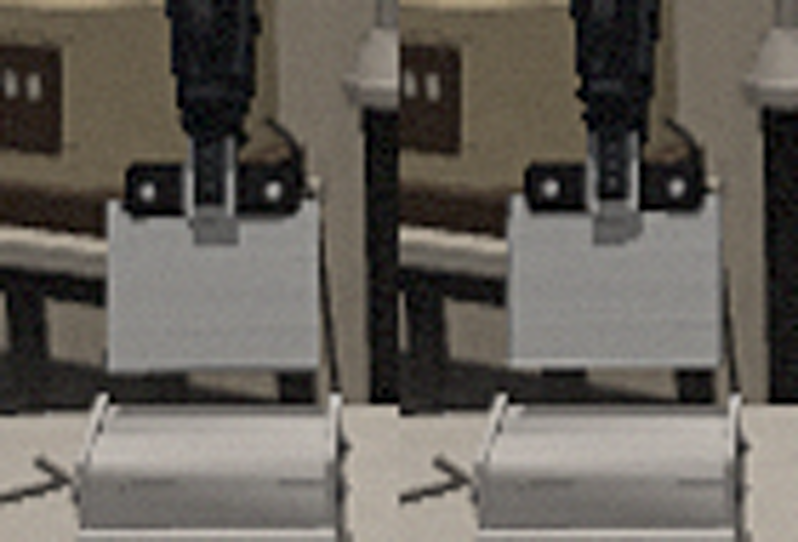

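View pics/top17.png

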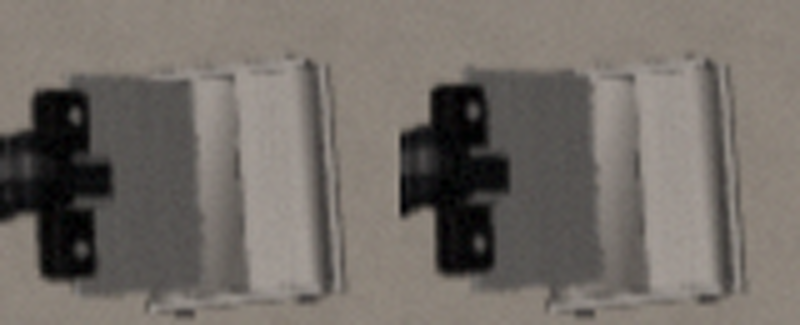

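Emit:
send_rows --pt "0 0 -0.0005 0.0012 0.001 0.001 -1" --pt "0.0002 0.0004 -0.0009 0.0023 0.0022 0.0019 -1" --pt "0.0002 0.0004 -0.0009 0.0023 0.0022 0.0019 -1" --pt "0.0002 0.0004 -0.0009 0.0023 0.0022 0.0019 -1" --pt "0.0002 0.0004 -0.0009 0.0023 0.0022 0.0019 -1" --pt "0.0002 0.0004 -0.0009 0.0023 0.0022 0.0019 -1"

```text
t: 20.8
ee_pos: [0.4691, 0.3207, 0.1346]
orientation: [-0.039, -3.028, 0.811]
contact_force: [-0.9, -0.4, -0.8]
grip_width: 0.0115
```

Run:
```python
from pose import *
s=read_state(); print(s['t'],s['ee_pos'],s['orientation'],s['grip_width'],s['contact_force'])
pE=np.array([0.46990608,0.31999905,0.13592202]); RE=Rot.from_rotvec([-0.04246539,-3.02842049,0.80954773]).as_matrix()
print('to E',rel(pE,RE))
p,d=capture('top'); q=np.load('top3.npz')['p']
crop('top',np.vstack([q[235:285,205:265],p[235:285,205:265]]),0,0,60,100,6,'pics/top18.png')
```

```text
20.8 [0.46913876 0.3207349  0.13461582] [-0.03911173 -3.0275713   0.81075499] 0.011520927609998217 [-0.87717633 -0.44750054 -0.78917002]
to E [-0.0003, 0.0, 0.0007, -0.001, -0.0016, -0.001]
```

View pics/top18.png

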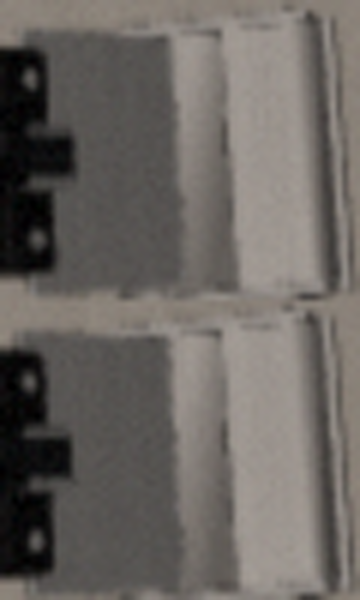

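Emit:
send_rows --pt "-0.0003 0 0.0007 -0.001 -0.001 -0.001 -1" --pt "-0.0003 0 0.0007 -0.001 -0.0005 0.004 -1" --pt "-0.0003 0 0.0007 -0.001 0 0.01 -1" --pt "-0.0003 0 0.0007 -0.001 0.0006 0.017 -1" --pt "-0.0003 0 0.0007 -0.001 0.0012 0.024 -1" --pt "-0.0003 0 0.0007 -0.001 0.0018 0.031 -1" --pt "-0.0003 0 0.0007 -0.001 0.0023 0.038 -1" --pt "-0.0003 0 0.0007 -0.001 0.0029 0.045 -1" --pt "-0.0003 0 0.0007 -0.001 0.0029 0.045 -1" --pt "-0.0003 0 0.0007 -0.001 0.0029 0.045 -1" --pt "-0.0003 0 0.0007 -0.001 0.0029 0.045 -1"

```text
t: 21.77
ee_pos: [0.4696, 0.3048, 0.1023]
orientation: [-0.043, -3.029, 0.809]
contact_force: [-0.3, 0.8, -1.5]
grip_width: 0.0113
```

Run:
```python
from pose import *
s=read_state(); print(s['t'],s['ee_pos'],s['orientation'],s['grip_width'],s['contact_force'],s['wrist_torque'])
p0=np.array([0.46931074, 0.29462585, 0.08161669]); R0=Rot.from_rotvec([-0.04259472, -3.02847516,  0.80973749]).as_matrix()
print('to home',rel(p0,R0))
for n in("side","top"):
    p,d=capture(n); np.savez(f'{n}19.npz',p=p,d=d)
    if n=='side': crop(n,p,235,130,315,205,8,'pics/side19.png')
    else: crop(n,p,195,225,275,290,8,'pics/top19.png')
```

```text
21.7667 [0.46960858 0.30478942 0.10232055] [-0.04267437 -3.02853332  0.80934915] 0.011314894293016974 [-0.34982256  0.78020355 -1.47070192] [ 0.35418445 -0.00872937 -0.00169669]
to home [0.0001, -0.0, -0.0, 0.0, 0.0019, 0.0288]
```

View pics/side19.png

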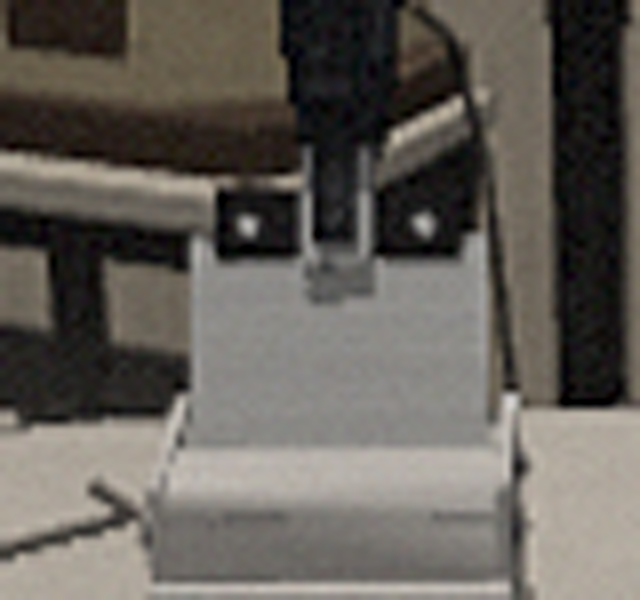

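View pics/top19.png

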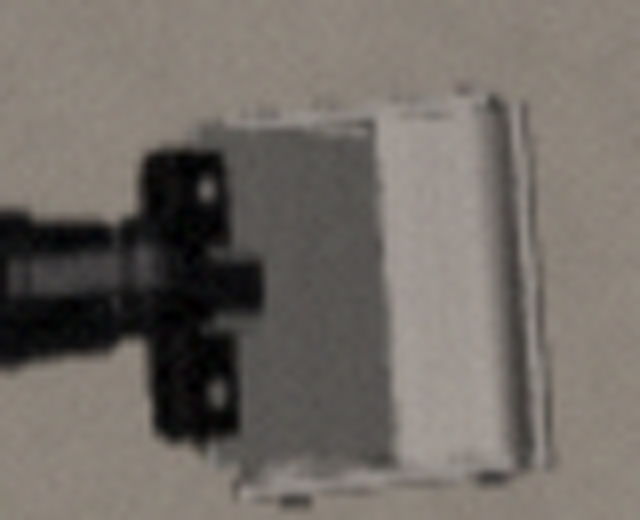

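Emit:
send_rows --pt "0 0 0 0 0.0005 0.006 -1" --pt "0 0 0 0 0.001 0.012 -1" --pt "0 0 0 0 0.0014 0.017 -1" --pt "0 0 0 0 0.0017 0.022 -1" --pt "0 0 0 0 0.0019 0.026 -1" --pt "0 0 0 0 0.0019 0.028 -1" --pt "0 0 0 0 0.0019 0.028 -1" --pt "0 0 0 0 0.0019 0.028 -1" --pt "0 0 0 0 0.0019 0.028 -1"

```text
t: 22.62
ee_pos: [0.4693, 0.2948, 0.082]
orientation: [-0.043, -3.028, 0.809]
contact_force: [0.0, 0.3, -1.0]
grip_width: 0.0115
```

Run:
```python
from pose import *
s=read_state(); print(s['t'],s['ee_pos'],s['orientation'],s['grip_width'],s['contact_force'],s['wrist_torque'])
p0=np.array([0.46931074, 0.29462585, 0.08161669]); R0=Rot.from_rotvec([-0.04259472, -3.02847516,  0.80973749]).as_matrix()
print('to home',rel(p0,R0))
```

```text
22.6167 [0.46929024 0.29479747 0.08200222] [-0.04260526 -3.0284009   0.80946182] 0.01151099037646676 [ 0.04315222  0.3171441  -1.00592443] [ 0.43339484 -0.00761362 -0.02957093]
to home [0.0, -0.0, 0.0, -0.0, 0.0001, 0.0005]
```

Emit:
send_rows --pt "0 0 0 0 0 0.0005 -1" --pt "0 0 0 0 0 0.001 -1" --pt "0 0 0 0 0 0.001 -1" --pt "0 0 0 0 0 0.001 -1"

```text
t: 22.95
ee_pos: [0.4694, 0.2947, 0.0817]
orientation: [-0.043, -3.029, 0.809]
contact_force: [-1.4, 1.6, 4.8]
grip_width: 0.0117
```

Run:
```python
from pose import *
s=read_state(); print(s['t'],s['ee_pos'],s['grip_width'],s['contact_force'],s['wrist_torque'])
```

```text
22.95 [0.46938379 0.29474044 0.08174232] 0.01166231466385431 [-1.43819406  1.56342188  4.81031268] [ 0.18601818  0.21382041 -0.13083412]
```

Emit:
send_rows --pt "0 0 0 0 0 0 -0.6" --pt "0 0 0 0 0 0 -0.4" --pt "0 0 0 0 0 0 -0.2" --pt "0 0 0 0 0 0 0" --pt "0 0 0 0 0 0 0.2" --pt "0 0 0 0 0 0 0.2" --pt "0 0 0 0 0 0 0.2" --pt "0 0 0 0 0 0 0.2"

```text
t: 23.62
ee_pos: [0.4693, 0.2944, 0.0813]
orientation: [-0.043, -3.028, 0.809]
contact_force: [0.0, -0.7, 0.0]
grip_width: 0.0517
```

Run:
```python
from pose import *
s=read_state(); print(s['t'],s['ee_pos'],s['grip_width'],s['contact_force'],s['wrist_torque'])
for n in("side","top"):
    p,d=capture(n); np.savez(f'{n}20.npz',p=p,d=d)
    q=np.load(f'{n}2.npz')['p']
    if n=='side': crop(n,np.hstack([q[140:205,240:310],p[140:205,240:310]]),0,0,140,65,5.7,'pics/side20.png')
    else: crop(n,np.hstack([q[225:290,195:275],p[225:290,195:275]]),0,0,160,65,5,'pics/top20.png')
```

```text
23.6167 [0.46925592 0.29440867 0.08133597] 0.051690525903045556 [ 0.04138232 -0.73303398  0.02714214] [ 0.24354156 -0.02261569  0.0363077 ]
```

View pics/side20.png

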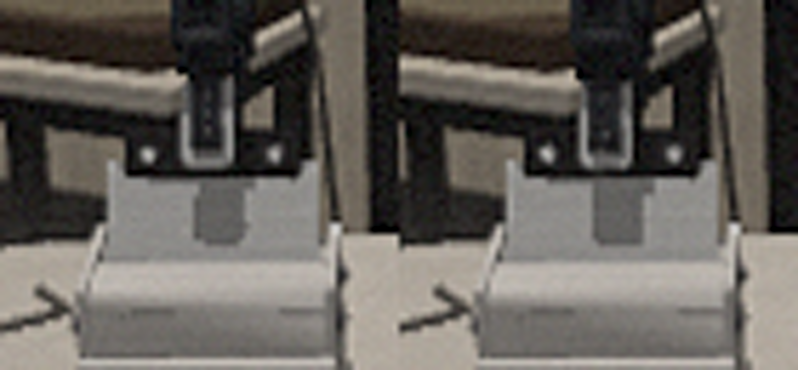

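View pics/top20.png

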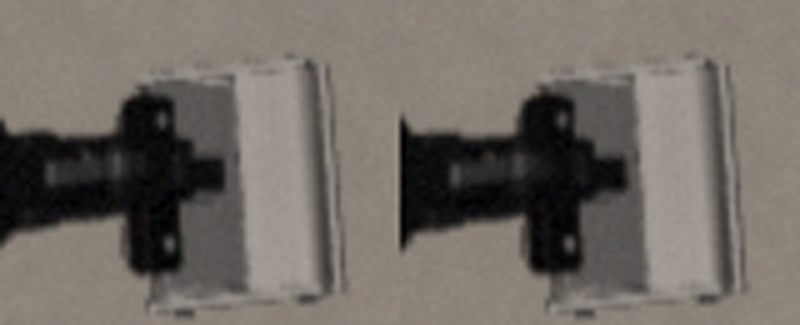

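Emit:
send_rows --pt "0 0 0 0 0 -0.01 0.2" --pt "0 0 0 0 0 -0.03 0.2" --pt "0 0 0 0 0 -0.06 0.2" --pt "0 0 0 0 0 -0.1 0.2" --pt "0 0 0 0 0 -0.14 0.2" --pt "0 0 0 0 0 -0.18 0.2" --pt "0 0 0 0 0 -0.2 0.2" --pt "0 0 0 0 0 -0.2 0.2" --pt "0 0 0 0 0 -0.2 0.2" --pt "0 0 0 0 0 -0.2 0.2" --pt "0 0 0 0 0 -0.2 0.2" --pt "0 0 0 0 0 -0.2 0.2"

```text
t: 24.72
ee_pos: [0.4711, 0.3734, 0.2191]
orientation: [-0.043, -3.026, 0.811]
contact_force: [0.1, -0.2, 0.1]
grip_width: 0.0516
```

Run:
```python
from pose import *
s=read_state(); print(s['t'],s['ee_pos'],s['grip_width'],s['contact_force'])
for n in("side","top"):
    p,d=capture(n); np.savez(f'{n}21.npz',p=p,d=d); q=np.load(f'{n}0.npz')['p']
    if n=='side': crop(n,p,240,140,420,285,4.2,'pics/side21.png')
    else: crop(n,p,205,120,395,290,4,'pics/top21.png')
t=np.load('top21.npz'); P=cloud('top',t['d']); s2=np.load('side21.npz'); Ps=cloud('side',s2['d'])
m=np.zeros((400,640),bool); m[245:279,233:241]=1; print('blade',plane(P[m])); 
m[:]=0; m[172:184,261:293]=1; print('blade side', plane(Ps[m]))
m[:]=0; m[155:195,325:365]=1; print('panfloor',plane(P[m]))
```

```text
24.7167 [0.47108163 0.37343123 0.21914813] 0.0516191707977439 [ 0.0645602  -0.16823103  0.06506334]
blade (array([0.4664, 0.2759, 0.0514]), array([-0.025 , -0.8668,  0.4981]), 0.001, 266)
blade side (array([0.4688, 0.2797, 0.0601]), array([-0.0219, -0.8636,  0.5037]), 0.0018, 377)
panfloor (array([ 0.6299, -0.0016,  0.0934]), array([ 0.1066, -0.0027,  0.9943]), 0.0013, 1579)
```

View pics/side21.png

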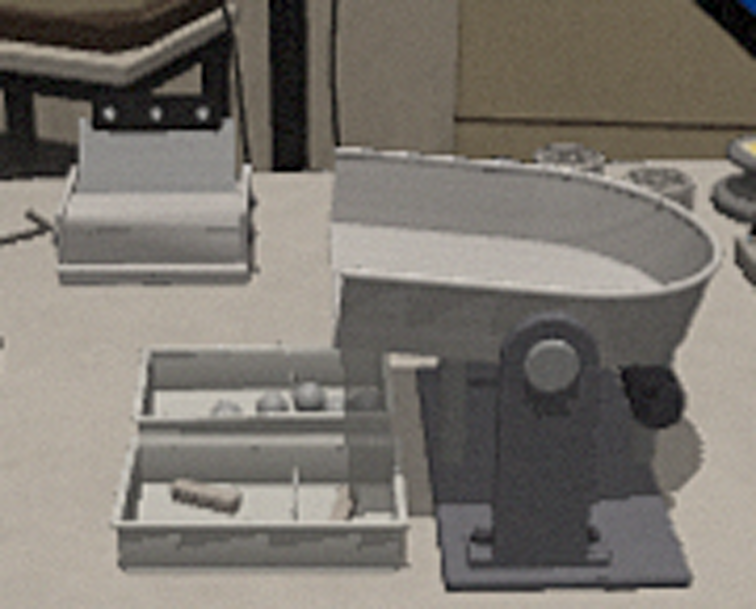

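View pics/top21.png

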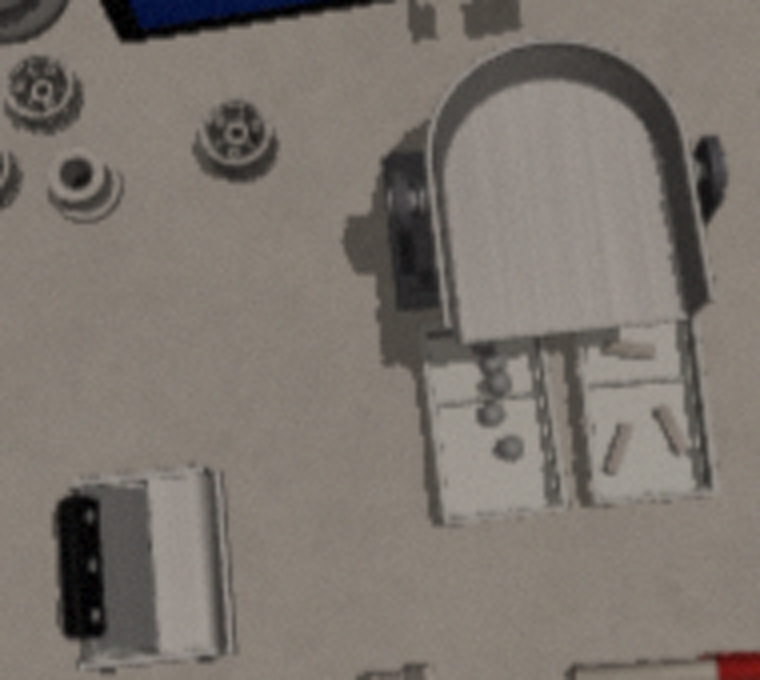

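Run:
```python
from h import *
t=np.load('top21.npz')['p'];a=np.load('top0.npz')['p']
f=lambda p:cv2.convertScaleAbs(p[195:255,305:390],alpha=1.3)
cv2.imwrite('pics/cmp.png',cv2.resize(np.vstack([f(a),f(t)])[:,:,::-1],None,fx=4.9,fy=4.9,interpolation=cv2.INTER_CUBIC))
s=np.load('side21.npz')['p']; crop('side',cv2.convertScaleAbs(s,alpha=1.4),265,215,340,280,10,'pics/s21z.png')
```

```text
(no output)
```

View pics/cmp.png

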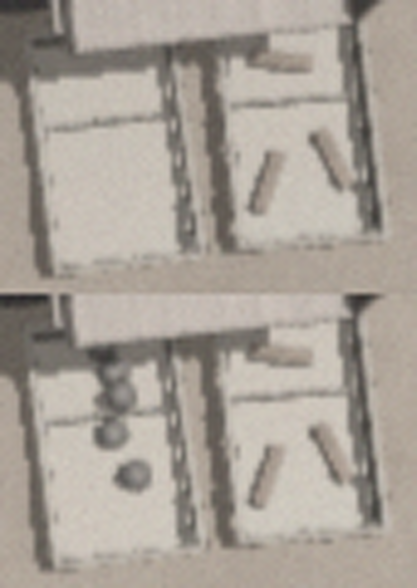

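View pics/s21z.png

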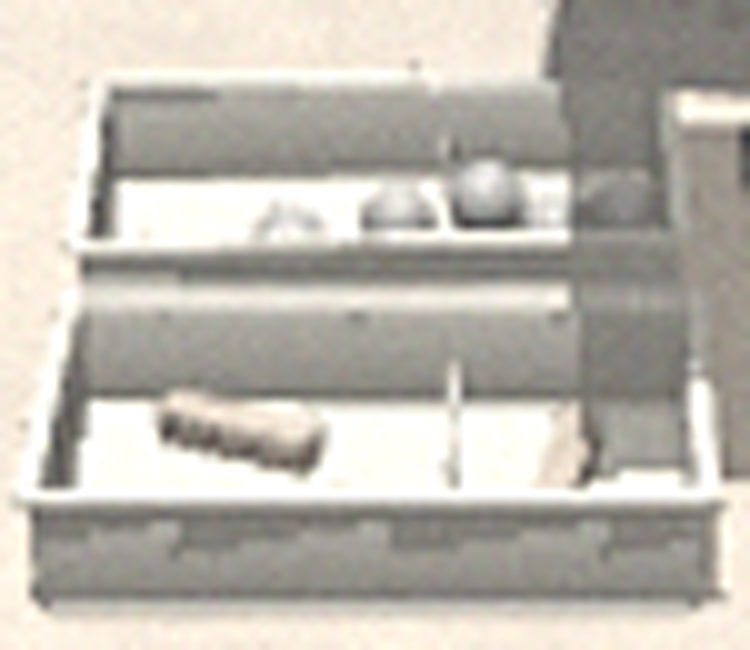

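```bash
python3 -c "
from bench import *
print(finish_job(), read_state()['t'])"
```

```text
the job is handed in; nothing more can be done
the job is handed in; nothing more can be done
```

The job is handed in: all five balls are in the empty tray, the card is back in its slot, and the pan is at rest. I handed in at about 25 s of the allowed 67 s.

I took the card by its bar and drew it out along the slot. I set it 20° askew across the mouth, which left a gap of about 36 mm on the empty tray's side, then pressed its edge on the floor to tip the pan slowly. The balls ran out through the gap. I then followed the pan back up, lifted off, stood the card in its slot and backed away.

**Last checks:**
- **Balls:** the last pictures show all five in the formerly empty tray. One rests up against the cross web, and the one nearest the pan is partly in its shadow and under the mouth. No ball shows in the key tray.
- **Trays and keys:** they look unmoved against the first top picture.
- **Pan:** its floor plane reads the same as at the start, to about 0.1°.
- **Card:** the blade plane is within about 0.3 mm of its starting place and leans about 30°.
- **Forces:** contact force stayed below about 6 N in every reading I took.

**What did not go to plan:**
- The tip stopped at about 0.47 rad instead of the intended 0.55, because joint 5 reached the end of its range. That was enough for all the balls to leave.
- The last balls crept slowly along the card and came out only as the tilt rose past about 0.43 rad.
- The two cameras disagreed by 2 to 4 mm in x, so I used averages of the two.

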